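Brush out the dressing jars

ROBOT

A 6-joint arm with a two-finger parallel gripper is mounted at the origin on the work surface. World frame = base frame: x ahead of the robot, y to its left, z up, the work surface at z = 0. Lengths are in mm, angles in rad, forces in N, time in s.
With the tool pointing down it reaches from about 300 to 875 mm from the base axis. Payload 4.2 kg.
Tool frame: the origin (TCP) lies at the very end of the fingers, on their centre line; the grasp point (between the pads) lies 19 mm behind it; z points along the fingers, y is the direction in which the jaws open and shut (so a half turn about z gives the same grasp; the last joint's range is limited). The gripper opens to 85 mm and grips with 20 to 120 N. Pads are 22 mm wide; open, the fingers measure 114 mm over their backs; the gripper's body (76 mm by 85 mm) begins 54 mm behind the grasp point. The pads swing forward as they close: fully open they stand 13 mm farther back than shut.
Start: joints at [-1.323, 0.32, 1.565, -0, 1.257, -0.02], TCP at [152.153, -554.518, 231.338] pointing down, gripper open.
Joint ranges: [-3.11, 3.11], [-0.84, 2.01], [0.21, 2.61], [-1.34, 4.49], [0.05, 2.63], [-2.56, 2.56]. Speed limits (rad/s): [2.57, 2.57, 3.14, 3.14, 3.14, 3.14].

INTERFACE

Orientations are given as a unit quaternion [w, x, y, z].
In Python, from bench import sense, capture, manip gives the robot as it stands. The module is installed in compiled form; this text tells all that it offers.
- The arm moves only by the tool servo_tool, never from a script. Its argument "deltas" is a list of rows, each a list of 2 entries, a list of its own where there are three numbers: the shift along the tool's x, y, z in mm, then the turn about the tool's z in rad. In form: [[[tx, ty, tz], spin], ...]. A call has 1 to 5 rows; each row shifts and turns the commanded pose from where the row before left it, along the tool's axes as they then stand; what a row does not reach is not made up. A row lasts 1/8 s, in which the tool goes at most 62.5 mm and 10.7 degrees, less where a joint would pass 70% of its speed; a pose out of reach is approached as far as the arm can. A call is refused whole if a number of a shift passes 62.5 or a number of a turn 0.188, either way. A call with a gripper value outside its range is refused whole. "fingers" is the closure, from 0 (fully open) to 1 (shut), set as the call begins (left out, the last holds). The fingers move at their own pace and stop on an object; "force" is the grip in N (left out, the last holds). Time passes only in rows, so rows that do not move let the fingers close. It gives the time, the measured TCP pose, the force and the opening at its end, in the units of the state.
- sense(): the state, without advancing time (a new reading comes with each control period).
- capture(name): name is "scene" or "top"; returns a dict with "img" (480x640x3 uint8, blue, green, red), "K" (3x3 intrinsics, pixels), "dist" ([k1, k2, p1, p2, k3] as OpenCV has them; the pictures are not rectified), "rvec" (rotation vector, rad) and "tvec" (3), from world to camera coordinates, as OpenCV has them. Camera axes: x right, y down, z forward; pixel columns grow to the right and rows downward; lengths in mm; the calibration is good to about 2 mm. A picture is of the moment at which its call begins. There is no depth.
- manip.close_job(): hands the job in, once; it reports no verdict.
The state is a dict: "t": time; "joints": joint angles; "dq": joint speeds; "joint_efforts": joint torques, N m; "tcp_pos": TCP position; "tool_rot": TCP orientation; "force": force on the tool from outside, world axes, zero at the start; "wrist_torque": the same for the moment, N m; "finger_gap": finger opening in mm.
Only numpy, scipy, OpenCV 4.12 (cv2) and the standard library are available. Lean on these libraries where they do the work, as an engineer would, in place of code of your own. Each camera call takes 0.05 s, during which the arm holds its last target. There are 200 camera calls.

TASK

Scrub out the three steel dressing jars. First take off all the covers that are on and lay them in the grey tray, flat, knob up and side by side; then with the long brush from its stand scrub the shortest jar, next the middle one, last the tallest, each down to the bottom, up until the brush tip is near the rim and down to the bottom again. Finally hang the brush back on its fork by the collar and put each cover squarely back on the jar it came from, leaving all the jars upright on the bench and everything else undisturbed.

Things in the scene. Friction and masses are not known exactly. Their poses are not given: they have to be found in the camera images.
- jar_short: the shortest of the three round stainless-steel dressing jars: 65 mm tall, straight-sided, 90 mm outside diameter, 3 mm wall (84 mm inside), floor 4 mm thick, open at the top, about 0.42 kg, loose on the bench. Origin: centre of its underside, z up. The three stand in any arrangement.
- jar_mid: the middle of the three round stainless-steel dressing jars: 85 mm tall, straight-sided, 86 mm outside diameter, 3 mm wall (80 mm inside), floor 4 mm thick, open at the top, about 0.42 kg, loose on the bench. Origin: centre of its underside, z up. The three stand in any arrangement.
- jar_tall: the tallest of the three round stainless-steel dressing jars: 105 mm tall, straight-sided, 82 mm outside diameter, 3 mm wall (76 mm inside), floor 4 mm thick, open at the top, about 0.42 kg, loose on the bench. Origin: centre of its underside, z up. The three stand in any arrangement.
- cover_short: steel cover that starts loosely on the shortest jar (may be absent: that jar then stands open). Plug 62 mm across, 9 mm deep, in the jar's mouth; flange 96 mm across, 5 mm thick, on the rim; black knob on top: neck 16 mm across, then a round grip 26 mm across, 24 to 50 mm above the origin. About 0.12 kg. Origin: centre of the plug's underside, z up through the knob.
- cover_mid: steel cover that starts loosely on the middle jar (may be absent: that jar then stands open). Plug 62 mm across, 9 mm deep, in the jar's mouth; flange 96 mm across, 5 mm thick, on the rim; black knob on top: neck 16 mm across, then a round grip 26 mm across, 24 to 50 mm above the origin. About 0.12 kg. Origin: centre of the plug's underside, z up through the knob.
- cover_tall: steel cover that starts loosely on the tallest jar (may be absent: that jar then stands open). Plug 62 mm across, 9 mm deep, in the jar's mouth; flange 96 mm across, 5 mm thick, on the rim; black knob on top: neck 16 mm across, then a round grip 26 mm across, 24 to 50 mm above the origin. About 0.12 kg. Origin: centre of the plug's underside, z up through the knob.
- tray: low grey plastic tray fixed to the bench, 330 mm (its x) by 150 mm (its y) outside, walls 4 mm thick and 22 mm high, floor 4 mm thick. Origin: centre of its underside. It holds three covers side by side in a row along its x, centres 100 mm apart, each standing on its plug.
- brush: rigid long-handled bottle brush, 210 mm long, 0.12 kg, hanging upright on its stand. Origin: bristle tip (bottom end), z up along it. White round bristle head 50 mm across, 0 to 82 mm; steel shank 9 mm across to 150 mm; black collar disc 40 mm across, 150 to 155 mm; black round handle 24 mm across, 155 to 210 mm, best taken from above, at any yaw.
- collar (a point): underside of the brush's collar, on the brush's axis, 150 mm above the bristle tip
- stand: brush stand fixed to the bench: white base plate, steel post 62 mm behind the hanging place (its +x) and 180 mm high, steel fork at the top. Origin: on the bench surface straight below the hanging place; the fork's slot opens towards the stand's own -x
- fork (a point): hanging place: centre of the fork's slot at prong-top height, 180 mm above the bench. Two prongs along the stand's x, 12 mm wide, 18 mm apart, reach 30 mm to -x; slot ends 40 mm to +x. Collar rests freely on the prongs, shank in the slot, bristle tip 30 mm above the bench. Take off: lift 10 mm (or more), draw 80 mm along the stand's -x; to hang it back, reverse this.
- specimen_a: bystander, to be left alone: specimen cup with red lid, 67 mm across, 76 mm high. Origin: centre of its underside.
- specimen_b: bystander, to be left alone: specimen cup with red lid, 67 mm across, 76 mm high. Origin: centre of its underside.
- slide_box: bystander, to be left alone: open green box of slides, 90 x 130 x 60 mm. Origin: centre of its underside.
- reagent: bystander, to be left alone: amber bottle, 60 mm across, 150 mm high. Origin: centre of its underside.
- gel: bystander, to be left alone: white bottle, 56 mm across, 120 mm high. Origin: centre of its underside.
- wipes: bystander, to be left alone: blue box of wipes, 120 x 220 x 70 mm. Origin: centre of its underside.
- marker: bystander, to be left alone: black marker pen lying down, 16 mm thick, 140 mm long. Origin: centre of its underside.
Mind the look-alikes: they are no part of the job. Leave any yellow look-alike of the jar_short alone. Leave any yellow look-alike of the cover_short alone.

How it is judged:
By the outcome, as a careful person would: the job done as asked, in the order asked, and still so for the second after the job is handed in, with the robot touching nothing.
Of cover_short, cover_mid, cover_tall only 2 to 3 are there at a start; the rules pass over those that are not, and their reading is None.
At some moment in a run one of jar_short, jar_mid, jar_tall may be knocked a few centimetres aside while the robot is not near it.
It also fails if it takes over 210 s, if anything falls off the work surface, if the arm or the gripper's body presses on something with over 40 N, if the wrist force passes 120 N, or if a joint passes its speed limit or range.

## Working session

There is one attempt and no reset: what is moved stays moved. The work goes in short steps, Python scripts to look and compute and a tool call to move; the robot and the scene stay as the last step left them, time stands still between calls to the robot, and variables do not carry over. Pictures are saved under pics/ and viewed, about 12 in all and at most 16, crops included, and the job is handed in when it is done.

Besides the shell and the picture viewer there is one more tool, called after "Call:" in YAML: its name, and indented under it one key for each argument. servo_tool: Moves the arm, as the interface text tells. Its arguments: {"type":"object","properties":{"deltas":{"type":"array","items":{"type":"array"}},"fingers":{"type":"number"},"force":{"type":"number"}},"required":["deltas"]}

```bash
mkdir -p pics; cat > h.py <<'E'
import numpy as np, cv2
from bench import sense, capture, manip
def cam(c): 
    R=cv2.Rodrigues(np.array(c["rvec"],float))[0]; return R,np.array(c["tvec"],float).ravel()
def ray(c,uv):
    R,t=cam(c); p=cv2.undistortPoints(np.array([[uv]],float),np.array(c["K"],float),np.array(c["dist"],float))[0,0]
    return -R.T@t, R.T@np.array([p[0],p[1],1.])
def onz(c,uv,z):
    o,d=ray(c,uv); return (o+d*(z-o[2])/d[2]).round(1)
def proj(c,P): return cv2.projectPoints(np.array(P,float).reshape(-1,1,3),np.array(c["rvec"],float),np.array(c["tvec"],float),np.array(c["K"],float),np.array(c["dist"],float))[0].reshape(-1,2)
def tri(c1,u1,c2,u2):
    a,d=ray(c1,u1);b,e=ray(c2,u2)
    s=np.linalg.lstsq(np.c_[d,-e],b-a,rcond=None)[0]
    p,q=a+d*s[0],b+e*s[1]; return ((p+q)/2).round(1), np.linalg.norm(p-q).round(1)
E
python3 - <<'E'
from h import *
print(sense())
for n in("scene","top"):
    c=capture(n); cv2.imwrite(f"pics/{n}0.png",c["img"]); R,t=cam(c); print(n,(-R.T@t).round(),R[2].round(2))
E
```

```text
{'t': 0.0, 'joints': array([-1.32301391e+00,  3.20317426e-01,  1.56568320e+00, -8.33879552e-06,
        1.25740619e+00, -2.00057290e-02]), 'dq': array([ 0.00246361, -0.00203941,  0.00139844,  0.00134934, -0.00128936,
        0.0007191 ]), 'joint_efforts': array([-1.03463550e-03, -4.15536261e+01, -2.34164375e+01, -2.01507105e-04,
        8.03238479e-03,  3.11142152e-06]), 'tcp_pos': array([ 152.02180126, -554.04187501,  230.46598223]), 'tool_rot': array([-9.00755564e-04,  9.91048992e-01,  1.33495587e-01, -1.07022414e-04]), 'force': array([ 0.00149319,  0.28162257, -0.58377388]), 'wrist_torque': array([-0.03508333,  0.01090951,  0.01907207]), 'finger_gap': 85.3351960520894}
scene [ 1070. -1021.  1351.] [-0.34  0.56 -0.75]
top [ 410. -106. 1340.] [ 0.07 -0.01 -1.  ]
```

View pics/scene0.png

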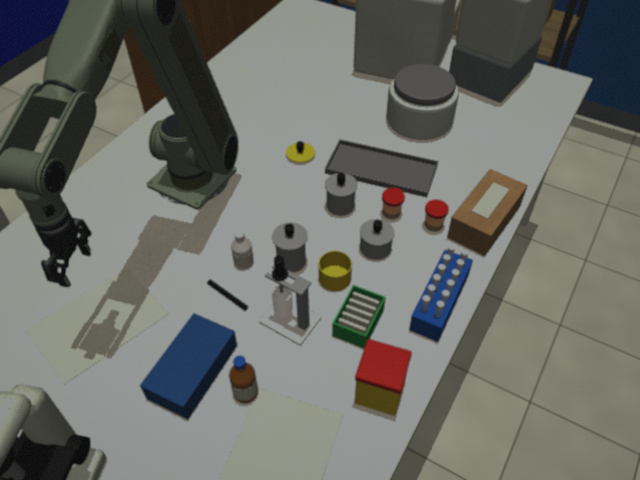

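View pics/top0.png

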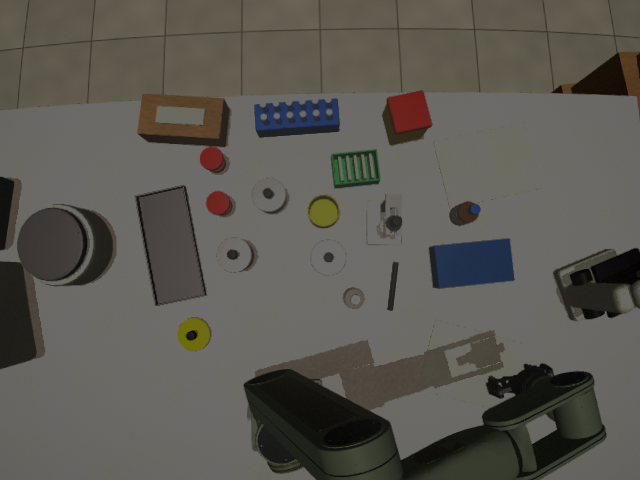

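The scene view (image 1) shows three lidded steel jars at about (341,190), (290,245) and (377,238). In the top view (image 2) they are at (235,255), (328,257) and (269,195). The yellow jar at top (324,211) and the yellow cover at (194,334) are the look-alikes. The brush stand is at top (393,223) and the tray at (170,245). Next I'll measure these.

```bash
python3 - <<'E'
from h import *
s=capture("scene");t=capture("top")
def blob(c,uv,r=9,th=45):
    u,v=uv;im=c["img"][v-r:v+r+1,u-r:u+r+1].max(2); m=(im<th).astype(np.uint8)
    n,l,st,ce=cv2.connectedComponentsWithStats(m)
    k=min(range(1,n),key=lambda i:-st[i,4]); return ce[k]+[u-r,v-r],st[k]
for nm,us,ut in(("A",(341,180),(233,255)),("B",(290,231),(329,257)),("C",(377,226),(268,193)),("handle",(280,266),(394,223))):
    a,sa=blob(s,us,11 if nm=="handle" else 9);b,sb=blob(t,ut,11 if nm=="handle" else 9)
    print(nm,a.round(1),sa,b.round(1),sb,tri(s,a,t,b))
# tray in top
m=cv2.inRange(cv2.GaussianBlur(t["img"],(3,3),0),(0,0,0),(95,95,95)); m[:, :130]=0;m[:,215:]=0;m[:180]=0;m[308:]=0
cn=max(cv2.findContours(m,0,1)[0],key=cv2.contourArea); bx=cv2.boxPoints(cv2.minAreaRect(cn))
P=np.array([onz(t,p,22) for p in bx]);print(bx.round(1).tolist(),P.tolist(),P.mean(0))
a=cv2.resize(t["img"][180:260,350:430],(480,480),interpolation=cv2.INTER_CUBIC)
b=cv2.resize(s["img"][250:350,255:335],(384,480),interpolation=cv2.INTER_CUBIC)[:, :300]
cv2.imwrite("pics/crop1.png",np.hstack([a,b]))
d=cv2.resize(s["img"][140:290,250:410],None,fx=5,fy=4,interpolation=cv2.INTER_CUBIC); cv2.imwrite("pics/crop2.png",d)
E
```

```text
A [340.8 178.8] [ 6  2  7 13 75] [232.2 254.3] [ 3  4 11  9 68] (array([461.7, 128.2, 108.2]), np.float64(1.4))
B [288.9 230.2] [ 4  2  9 14 86] [332.  256.5] [12  7  1  4  4] (array([ 450.3, -137.5,  138.1]), np.float64(3.1))
C [377.1 226.3] [ 6  4  8 12 81] [267.8 192.9] [ 5  5  9  9 43] (array([628.8,  31.6,  89.1]), np.float64(1.9))
handle [279.7 267.5] [  4   0  15  23 254] [394.5 222. ] [  4   4  15  13 110] (array([ 528.7, -294.6,  203.9]), np.float64(0.3))
[[132.5, 194.0], [185.8000030517578, 183.6999969482422], [207.60000610351562, 296.1000061035156], [154.1999969482422, 306.5]] [[650.2, 441.4, 22.0], [675.6, 280.3, 22.0], [347.3, 218.0, 22.0], [320.0, 375.3, 22.0]] [498.275 328.75   22.   ]
```

View pics/crop1.png

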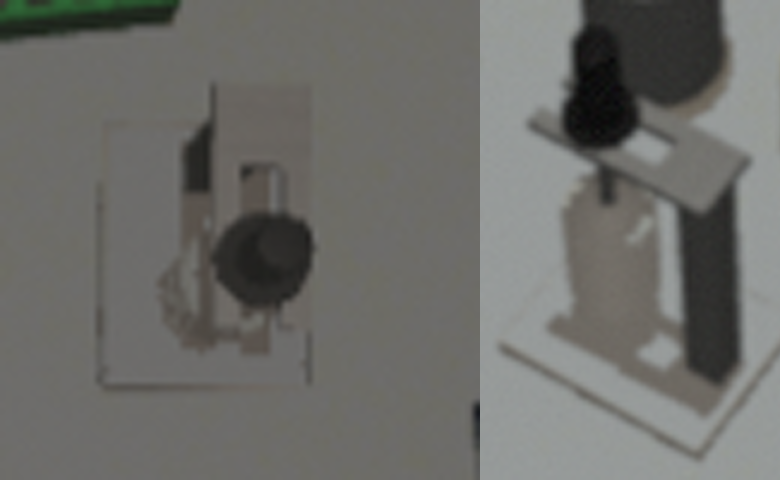

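View pics/crop2.png

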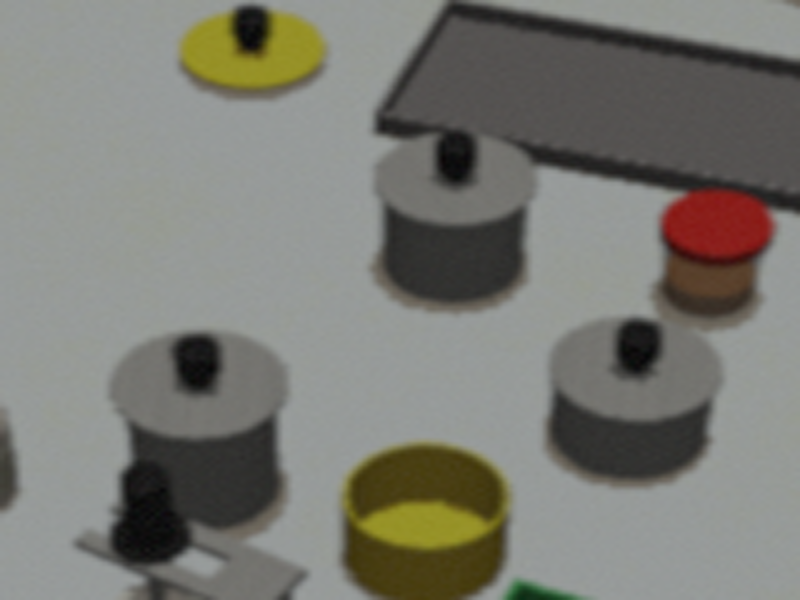

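The enlarged crops show the fork slot opening toward the robot, with the collar at top pixel (394,223). The steel-coloured jars are the targets; the yellow one is the look-alike. By knob height A is mid (108 mm), B is tall and C is short (89 mm).

```bash
cat >> h.py <<'E'
def knob(c,uv,r=14,th=45):
    u,v=[int(round(x)) for x in uv];im=c["img"][v-r:v+r+1,u-r:u+r+1].max(2); m=(im<th).astype(np.uint8)
    n,l,st,ce=cv2.connectedComponentsWithStats(m)
    k=min(range(1,n),key=lambda i:np.hypot(*(ce[i]-r))+(0 if 20<st[i,4]<160 else 99)); return ce[k]+[u-r,v-r],st[k,4]
E
python3 - <<'E'
from h import *
s=capture("scene");t=capture("top")
for nm,us,ut,z in(("A mid",(341,179),(233,255),111),("B tall",(289,230),(328,257),131),("C short",(377,226),(268,193),91)):
    for th in(45,60):
        a,na=knob(s,us,9,45);b,nb=knob(t,ut,9,th)
        print(nm,a.round(1),b.round(1),na,nb,tri(s,a,t,b),onz(t,b,z))
f=lambda x,y:(350+x/6-.4,180+y/6-.4)
print("collar",onz(t,f(262.5,258),185))
for p in((213,85),(213,205),(312,85),(312,205),(240,165),(286,165)):print(p,onz(t,f(*p),180))
print("plate z0", [onz(t,f(*p),5) for p in((103,120),(100,385),(310,385))])
# tray detail: gray profile across the short axis and along
for p,q in(((140,250),(215,236)),((168,180),(192,312))):
    L=80;g=t["img"].mean(2).astype(np.float32);xs=np.linspace(p[0],q[0],L,dtype=np.float32)[None];ys=np.linspace(p[1],q[1],L,dtype=np.float32)[None]
    print(p,q,cv2.remap(g,xs,ys,1)[0].astype(int).tolist())
E
```

```text
A mid [340.8 178.7] [232.1 254.3] 76 69 (array([461.7, 128.3, 108.3]), np.float64(1.3)) [462.1 128.2 111. ]
A mid [340.8 178.7] [232.1 254.2] 76 86 (array([461.8, 128.3, 108.4]), np.float64(1.5)) [462.3 128.2 111. ]
B tall [288.9 230.1] [326. 254.] 85 1 (array([ 451.6, -126.5,  129.4]), np.float64(11.6)) [ 456.2 -123.   131. ]
B tall [288.9 230.1] [328.2 257.1] 85 69 (array([ 447.4, -129.2,  129. ]), np.float64(1.7)) [ 448.  -128.7  131. ]
C short [377.2 226.4] [267.7 192.9] 80 43 (array([628.9,  31.9,  88.6]), np.float64(1.7)) [629.2  32.1  91. ]
C short [377.2 226.4] [267.8 193.2] 80 78 (array([628.5,  32. ,  88.1]), np.float64(1.0)) [628.4  32.   91. ]
collar [ 529.3 -294.7  185. ]
(213, 85) [ 604.3 -277.2  180. ]
(213, 205) [ 552.9 -275.3  180. ]
(312, 85) [ 603.5 -319.6  180. ]
(312, 205) [ 552.  -317.5  180. ]
(240, 165) [ 569.8 -287.4  180. ]
(286, 165) [ 569.3 -307.1  180. ]
plate z0 [array([ 617.5, -248.4,    5. ]), array([ 487.8, -242.8,    5. ]), array([ 485.3, -345.2,    5. ])]
(140, 250) (215, 236) [107, 106, 106, 103, 89, 67, 27, 27, 53, 67, 69, 69, 69, 70, 69, 69, 70, 69, 69, 71, 70, 71, 70, 70, 71, 71, 71, 71, 71, 71, 72, 72, 72, 72, 72, 72, 72, 72, 73, 72, 73, 72, 73, 73, 73, 74, 74, 74, 74, 74, 74, 74, 74, 74, 73, 67, 48, 28, 46, 87, 106, 107, 107, 107, 107, 107, 106, 106, 106, 106, 106, 106, 106, 107, 108, 107, 107, 107, 107, 106]
(168, 180) (192, 312) [107, 107, 107, 106, 105, 59, 31, 70, 70, 70, 70, 71, 70, 70, 71, 71, 71, 71, 71, 70, 71, 71, 72, 72, 72, 72, 72, 72, 72, 72, 72, 72, 72, 73, 72, 72, 73, 72, 73, 72, 73, 73, 73, 73, 73, 73, 73, 73, 74, 74, 74, 74, 74, 74, 75, 73, 74, 74, 74, 74, 74, 74, 74, 75, 74, 74, 74, 74, 74, 74, 74, 79, 107, 107, 108, 107, 107, 106, 107, 107]
```

Call:
servo_tool:
  deltas:
    - [[0,0,-20],0.134]
    - [[0,0,-20],0.134]
  fingers: 0.3
  force: 40

```text
t: 0.55
tcp_pos: [152.1, -554.3, 271.5]
tool_rot: [-0.0, 1.0, -0.002, -0.0]
force: [0.2, -0.1, 0.1]
finger_gap: 59.9
```

Call:
servo_tool:
  deltas:
    - [[32,-39,0],0]
    - [[32,-39,0],0]
    - [[32,-39,0],0]
    - [[32,-39,0],0]
    - [[32,-39,0],0]

```text
t: 1.18
tcp_pos: [313.0, -358.2, 271.4]
tool_rot: [0.0, 1.0, -0.0, 0.0]
force: [1.0, -0.7, -0.3]
finger_gap: 59.9
```

Call:
servo_tool:
  deltas:
    - [[32,-39,0],0]
    - [[32,-39,0],0]
    - [[32,-39,0],0]
    - [[32,-39,0],0]
    - [[32,-39,0],0]

```text
t: 1.8
tcp_pos: [473.1, -163.2, 271.4]
tool_rot: [0.0, 1.0, -0.0, 0.0]
force: [0.4, -0.6, -0.2]
finger_gap: 59.8
```

Call:
servo_tool:
  deltas:
    - [[32,-39,0],0]
    - [[32,-39,20],0]
    - [[32,-39,30],0]
    - [[32,-39,30],0]
    - [[29,-40,30],0]

```text
t: 2.42
tcp_pos: [630.3, 32.7, 160.3]
tool_rot: [0.0, 1.0, -0.0, 0.0]
force: [0.4, -0.9, 0.3]
finger_gap: 59.8
```

Call:
servo_tool:
  deltas:
    - [[0,0,0],0]
    - [[0,0,0],0]

```text
t: 2.68
tcp_pos: [629.1, 31.1, 161.4]
tool_rot: [0.0, 1.0, 0.0, -0.0]
force: [-0.2, -0.2, 0.4]
finger_gap: 59.8
```

Call:
servo_tool:
  deltas:
    - [[0,0,30],0]
    - [[0,0,30],0]
    - [[0,0,18],0]
    - [[0,0,8],0]
    - [[0,0,0],0]

```text
t: 3.3
tcp_pos: [629.4, 30.5, 76.1]
tool_rot: [0.0, 1.0, -0.001, 0.0]
force: [0.6, -0.4, 0.0]
finger_gap: 59.9
```

Call:
servo_tool:
  deltas:
    - [[0,0,0],0]
    - [[0,0,0],0]
    - [[0,0,0],0]
    - [[0,0,0],0]
  fingers: 1
  force: 40

```text
t: 3.8
tcp_pos: [630.0, 31.3, 76.5]
tool_rot: [0.0, 1.0, -0.0, 0.001]
force: [-0.9, -1.3, 6.3]
finger_gap: 24.9
```

Call:
servo_tool:
  deltas:
    - [[0,0,-15],0]
    - [[0,0,-30],0]
    - [[0,0,-40],0]
    - [[0,0,-40],0]
    - [[0,0,0],0]

```text
t: 4.42
tcp_pos: [631.2, 31.6, 204.6]
tool_rot: [-0.0, 1.0, -0.0, 0.004]
force: [0.1, 0.0, -1.4]
finger_gap: 25.1
```

```bash
python3 - <<'E'
from h import *
t=capture("top");s=capture("scene")
a=cv2.resize(t["img"][150:310,120:300],(450,400));b=cv2.resize(s["img"][100:280,280:440],(350,400))
cv2.imwrite("pics/v1.png",np.hstack([a,b]))
print("tray c",onz(t,(168.64,245.4),22))
E
```

```text
tray c [495.9 331.2  22. ]
```

View pics/v1.png

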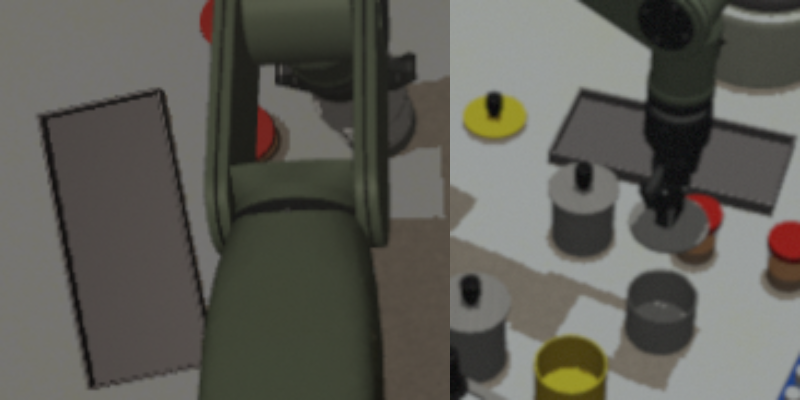

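Call:
servo_tool:
  deltas:
    - [[-6,-40,0],0]
    - [[-6,-56,0],0]
    - [[-6,-60,0],0]
    - [[-6,-60,0],0]
    - [[-6,-56,0],0]

```text
t: 5.15
tcp_pos: [597.9, 305.0, 197.9]
tool_rot: [0.001, 1.0, 0.0, -0.002]
force: [0.0, -0.2, -1.1]
finger_gap: 24.9
```

Call:
servo_tool:
  deltas:
    - [[-6,-46,30],0]
    - [[0,0,50],0]
    - [[0,0,40],0]
    - [[0,0,20],0]
    - [[0,0,0],0]

```text
t: 5.78
tcp_pos: [591.0, 348.1, 56.2]
tool_rot: [0.002, 1.0, -0.0, -0.004]
force: [0.5, -0.8, -1.2]
finger_gap: 25.0
```

Call:
servo_tool:
  deltas:
    - [[3,-2,15],0]
    - [[0,0,10],0]
    - [[0,0,4],0]
    - [[0,0,2],0]
    - [[0,0,0],0]

```text
t: 6.4
tcp_pos: [596.5, 351.4, 29.6]
tool_rot: [-0.0, 1.0, -0.0, 0.0]
force: [0.2, -0.1, -0.8]
finger_gap: 24.8
```

Call:
servo_tool:
  deltas:
    - [[-2,1,2],0]
    - [[0,0,2],0]
    - [[0,0,1],0]
    - [[0,0,0],0]

```text
t: 6.9
tcp_pos: [594.3, 350.4, 24.6]
tool_rot: [0.0, 1.0, -0.0, 0.0]
force: [-1.2, -0.5, 1.9]
finger_gap: 24.8
```

Call:
servo_tool:
  deltas:
    - [[0,0,0],0]
    - [[0,0,0],0]
    - [[0,0,-15],0]
    - [[0,0,-50],0]
    - [[0,0,-60],0]
  fingers: 0.3

```text
t: 7.52
tcp_pos: [594.0, 350.1, 150.5]
tool_rot: [0.0, 1.0, -0.0, -0.001]
force: [0.1, 0.4, 1.0]
finger_gap: 59.8
```

Call:
servo_tool:
  deltas:
    - [[-26.5,44.5,-30],0]
    - [[-26.5,44.5,0],0]
    - [[-26.5,44.5,0],0]
    - [[-26.5,44.5,0],0]
    - [[-26.5,44.5,0],0]

```text
t: 8.15
tcp_pos: [461.1, 126.7, 180.5]
tool_rot: [-0.0, 1.0, 0.0, 0.001]
force: [-0.1, -0.1, 0.6]
finger_gap: 59.9
```

Call:
servo_tool:
  deltas:
    - [[0,0,30],0]
    - [[0,0,25],0]
    - [[0,0,0],0]

```text
t: 8.52
tcp_pos: [460.9, 127.5, 123.9]
tool_rot: [0.0, 1.0, -0.0, -0.001]
force: [-0.1, 0.8, 0.6]
finger_gap: 60.0
```

```bash
python3 - <<'E'
from h import *
t=capture("top");s=capture("scene")
for nm,P in(("tray short",(594,350,40)),("B",(448,-129,131))):
    for c in (s,t):
        p=proj(c,P)[0]; 
        try: print(nm,p.round(1),knob(c,p,14,60))
        except Exception as e: print(nm,p,e)
a=cv2.resize(t["img"][150:310,120:300],(450,400));b=cv2.resize(s["img"][100:280,280:440],(350,400))
cv2.imwrite("pics/v2.png",np.hstack([a,b]))
E
```

```text
tray short [412.8 166.2] (array([412.71428571, 162.02116402]), np.int32(189))
tray short [160.3 211.2] (array([160.40217391, 211.42391304]), np.int32(92))
B [289.4 229.6] (array([288.98076923, 230.17307692]), np.int32(104))
B [328.3 257.1] (array([328.19117647, 257.        ]), np.int32(68))
```

View pics/v2.png

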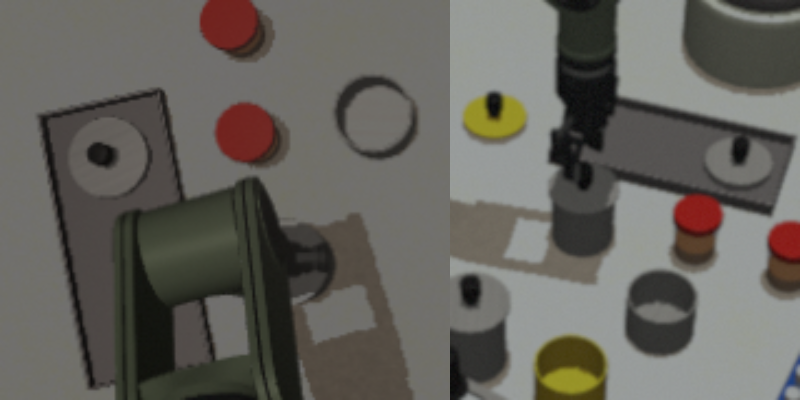

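The short cover sits flat in the tray's far slot, at crop (107,157). Next is the mid cover.

Call:
servo_tool:
  deltas:
    - [[1,-1,15],0]
    - [[0,0,8],0]
    - [[0,0,4.5],0]
    - [[0,0,0],0]

```text
t: 9.12
tcp_pos: [462.5, 128.9, 96.3]
tool_rot: [0.0, 1.0, -0.0, -0.0]
force: [0.3, -0.8, -0.5]
finger_gap: 60.0
```

Call:
servo_tool:
  deltas:
    - [[0,0,0],0]
    - [[0,0,0],0]
    - [[0,0,0],0]
    - [[0,0,0],0]
  fingers: 1

```text
t: 9.62
tcp_pos: [463.2, 129.0, 97.2]
tool_rot: [-0.0, 1.0, -0.0, 0.001]
force: [0.1, 0.1, 4.2]
finger_gap: 24.8
```

Call:
servo_tool:
  deltas:
    - [[0,0,-15],0]
    - [[0,0,-30],0]
    - [[0,0,-40],0]
    - [[0,0,0],0]

```text
t: 10.12
tcp_pos: [464.5, 129.3, 184.2]
tool_rot: [-0.001, 1.0, -0.0, 0.003]
force: [-0.0, -0.4, -1.0]
finger_gap: 24.9
```

Call:
servo_tool:
  deltas:
    - [[8,-45,0],0]
    - [[9,-55,0],0]
    - [[9,-55,0],0]
    - [[8,-48,0],0]
    - [[0,0,40],0]

```text
t: 10.75
tcp_pos: [498.5, 336.2, 142.0]
tool_rot: [-0.002, 1.0, 0.002, 0.003]
force: [-0.2, -0.8, -1.7]
finger_gap: 24.6
```

Call:
servo_tool:
  deltas:
    - [[0,0,50],0]
    - [[0,0,20],0]
    - [[0,0,5],0]
    - [[0,0,0],0]

```text
t: 11.25
tcp_pos: [496.8, 331.8, 66.4]
tool_rot: [0.0, 1.0, -0.0, -0.0]
force: [-0.2, 0.6, -1.3]
finger_gap: 24.8
```

Call:
servo_tool:
  deltas:
    - [[0,0,25],0]
    - [[0,0,10],0]
    - [[0,0,4],0]
    - [[0,0,2.5],0]
    - [[0,0,0],0]

```text
t: 11.88
tcp_pos: [497.1, 332.1, 25.7]
tool_rot: [-0.0, 1.0, -0.0, 0.0]
force: [0.8, -0.3, -1.3]
finger_gap: 25.2
```

Call:
servo_tool:
  deltas:
    - [[0,0,0],0]
    - [[0,0,0],0]

```text
t: 12.12
tcp_pos: [497.0, 332.0, 25.6]
tool_rot: [-0.0, 1.0, -0.0, 0.0]
force: [-0.5, -0.3, -1.2]
finger_gap: 24.6
```

Call:
servo_tool:
  deltas:
    - [[0,0,0.7],0]
    - [[0,0,0.6],0]
    - [[0,0,0],0]

```text
t: 12.5
tcp_pos: [497.0, 332.0, 25.2]
tool_rot: [-0.0, 1.0, -0.0, 0.0]
force: [-1.9, -0.5, 6.9]
finger_gap: 24.9
```

Call:
servo_tool:
  deltas:
    - [[0,0,0],0]
    - [[0,0,0],0]
    - [[0,0,-15],0]
    - [[0,0,-55],0]
    - [[0,0,-60],0]
  fingers: 0.3

```text
t: 13.12
tcp_pos: [496.6, 331.7, 155.6]
tool_rot: [0.0, 1.0, -0.0, -0.0]
force: [0.5, 1.1, -0.5]
finger_gap: 59.7
```

Call:
servo_tool:
  deltas:
    - [[0,40,-50],0]
    - [[-7,55,-10],0]
    - [[-7,55,0],0]
    - [[-7,55,0],0]
    - [[-7,55,0],0]

```text
t: 13.75
tcp_pos: [468.5, 71.2, 213.9]
tool_rot: [0.0, 1.0, 0.0, 0.001]
force: [1.0, 0.2, 0.6]
finger_gap: 59.6
```

Call:
servo_tool:
  deltas:
    - [[-7,55,0],0]
    - [[-7,55,0],0]
    - [[-7,55,0],0]
    - [[0,36,30],0]
    - [[0,0,30],0]

```text
t: 14.38
tcp_pos: [448.2, -130.6, 153.4]
tool_rot: [0.001, 1.0, -0.002, 0.002]
force: [-0.1, 0.6, 0.5]
finger_gap: 59.7
```

Call:
servo_tool:
  deltas:
    - [[0,0,0],0]
    - [[0,0,0],0]

```text
t: 14.62
tcp_pos: [448.6, -128.1, 154.2]
tool_rot: [0.0, 1.0, 0.0, 0.001]
force: [-0.2, 1.0, 0.4]
finger_gap: 60.2
```

```bash
python3 - <<'E'
from h import *
t=capture("top");s=capture("scene")
cv2.imwrite("pics/v3.png",np.hstack([cv2.resize(t["img"][150:310,120:300],(450,400)),cv2.resize(s["img"][120:290,245:405],(350,400))]))
print([knob(c,proj(c,P)[0],14,60) for c,P in((t,(496,331,40)),(s,(448,-129,131)))])
E
```

```text
[(array([166.95833333, 244.95833333]), np.int32(96)), (array([284.52 , 226.592]), np.int32(250))]
```

View pics/v3.png

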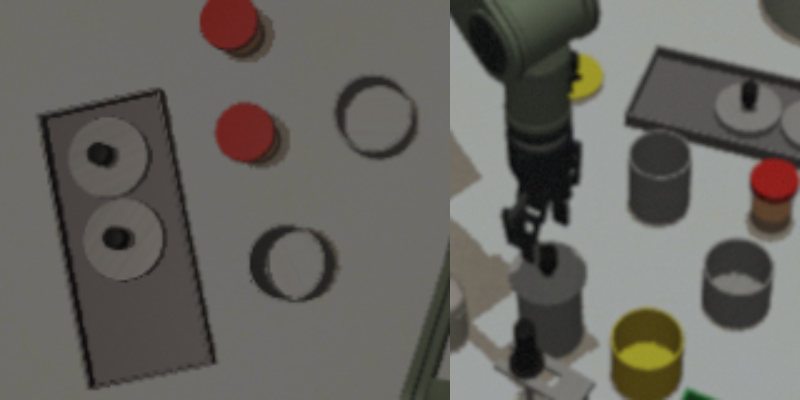

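Two covers lie flat in the tray with a small gap between them, and the short and mid jars are open. Next is the tall cover.

Call:
servo_tool:
  deltas:
    - [[0,0,20],0]
    - [[0,0,10],0]
    - [[0,0,7],0]
    - [[0,0,0],0]

```text
t: 15.22
tcp_pos: [447.7, -128.0, 115.7]
tool_rot: [-0.0, 1.0, 0.0, -0.0]
force: [0.2, 0.2, 0.2]
finger_gap: 59.7
```

Call:
servo_tool:
  deltas:
    - [[0,0,0],0]
    - [[0,0,0],0]
    - [[0,0,0],0]
    - [[0,0,0],0]
  fingers: 1

```text
t: 15.72
tcp_pos: [448.2, -128.3, 116.4]
tool_rot: [0.0, 1.0, -0.0, 0.001]
force: [-0.0, -0.9, 4.7]
finger_gap: 24.9
```

Call:
servo_tool:
  deltas:
    - [[0,0,-15],0]
    - [[0,0,-30],0]
    - [[0,0,-40],0]
    - [[0,0,0],0]

```text
t: 16.23
tcp_pos: [449.3, -128.6, 203.2]
tool_rot: [0.001, 1.0, -0.0, 0.003]
force: [-0.1, 0.4, -0.1]
finger_gap: 24.7
```

Call:
servo_tool:
  deltas:
    - [[-6,-40,0],0]
    - [[-6,-55,0],0]
    - [[-6,-55,0],0]
    - [[-6,-55,0],0]
    - [[-6,-55,0],0]

```text
t: 16.85
tcp_pos: [416.5, 133.3, 199.4]
tool_rot: [0.0, 1.0, -0.0, -0.001]
force: [1.2, 0.9, -1.7]
finger_gap: 24.9
```

Call:
servo_tool:
  deltas:
    - [[-6,-55,0],0]
    - [[-6,-55,0],0]
    - [[-6,-50,0],0]
    - [[-4,-20,0],0]
    - [[0,0,40],0]

```text
t: 17.48
tcp_pos: [396.9, 314.0, 161.5]
tool_rot: [-0.001, 1.0, 0.001, 0.002]
force: [0.2, 0.4, -2.4]
finger_gap: 24.7
```

Call:
servo_tool:
  deltas:
    - [[0,0,50],0]
    - [[0,0,30],0]
    - [[0,0,0],0]

```text
t: 17.85
tcp_pos: [393.9, 309.7, 78.1]
tool_rot: [0.002, 1.0, -0.0, -0.003]
force: [0.5, -0.8, -1.2]
finger_gap: 24.8
```

Call:
servo_tool:
  deltas:
    - [[1,-1,25],0]
    - [[0,0,15],0]
    - [[0,0,7],0]
    - [[0,0,3],0]
    - [[0,0,0],0]

```text
t: 18.48
tcp_pos: [397.1, 313.0, 31.1]
tool_rot: [-0.0, 1.0, -0.0, 0.0]
force: [0.3, 0.4, -1.6]
finger_gap: 25.1
```

Call:
servo_tool:
  deltas:
    - [[0,0,0],0]

```text
t: 18.6
tcp_pos: [397.1, 313.1, 31.3]
tool_rot: [-0.0, 1.0, -0.0, 0.0]
force: [0.6, 0.6, -1.0]
finger_gap: 24.8
```

Call:
servo_tool:
  deltas:
    - [[0,0,4],0]
    - [[0,0,2],0]
    - [[0,0,0.8],0]
    - [[0,0,0],0]

```text
t: 19.1
tcp_pos: [396.7, 312.8, 24.4]
tool_rot: [0.0, 1.0, -0.0, -0.0]
force: [-2.0, -1.0, 4.4]
finger_gap: 25.1
```

Call:
servo_tool:
  deltas:
    - [[0,0,0],0]
    - [[0,0,0],0]
    - [[0,0,-15],0]
    - [[0,0,-55],0]
    - [[0,0,-60],0]
  fingers: 0.3

```text
t: 19.73
tcp_pos: [396.5, 312.6, 155.8]
tool_rot: [0.0, 1.0, -0.0, -0.0]
force: [0.7, 0.6, -0.3]
finger_gap: 60.1
```

Call:
servo_tool:
  deltas:
    - [[0,30,-50],0]
    - [[11,50,-50],0]
    - [[11,55,-25],0]
    - [[11,55,0],0]
    - [[11,55,0],0]

```text
t: 20.35
tcp_pos: [439.5, 72.5, 274.3]
tool_rot: [-0.0, 1.0, 0.0, 0.001]
force: [1.4, -0.3, -0.4]
finger_gap: 59.5
```

Call:
servo_tool:
  deltas:
    - [[11,55,0],0]
    - [[11,55,0],0]
    - [[11,55,0],0]
    - [[11,55,0],0]
    - [[11,55,0],0]

```text
t: 20.98
tcp_pos: [494.3, -202.6, 273.9]
tool_rot: [0.0, 1.0, -0.0, 0.001]
force: [0.2, -0.1, 0.4]
finger_gap: 59.7
```

Call:
servo_tool:
  deltas:
    - [[17,50,0],0]
    - [[17,37,0],0]
    - [[0,0,0],0]
    - [[0,0,0],0]

```text
t: 21.48
tcp_pos: [527.9, -287.3, 273.1]
tool_rot: [-0.0, 1.0, -0.0, -0.0]
force: [0.8, 0.1, -0.8]
finger_gap: 60.0
```

```bash
python3 - <<'E'
from h import *
t=capture("top");s=capture("scene")
cv2.imwrite("pics/v4.png",np.hstack([cv2.resize(t["img"][150:310,120:380],(520,320)),cv2.resize(s["img"][180:340,230:370],(280,320))]))
E
```

```text
(no output)
```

View pics/v4.png

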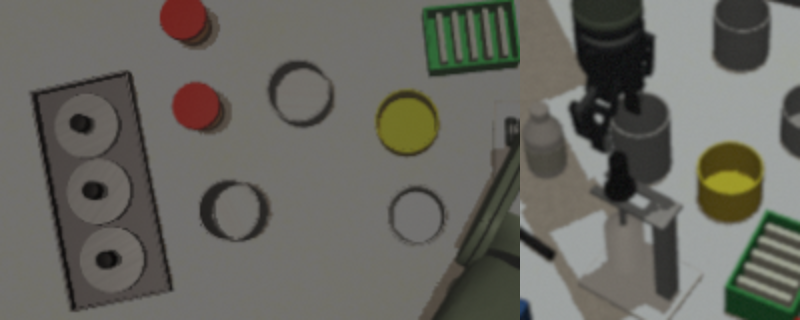

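All three covers are in the tray, the jars are open and still standing, and the gripper is above the brush. Now I'll take the brush.

Call:
servo_tool:
  deltas:
    - [[1.5,7.7,30],0]
    - [[0,0,25],0]
    - [[0,0,12],0]
    - [[0,0,7],0]
    - [[0,0,0],0]

```text
t: 22.2
tcp_pos: [530.0, -295.3, 199.1]
tool_rot: [0.0, 1.0, 0.0, 0.0]
force: [-0.4, -1.3, -0.5]
finger_gap: 59.4
```

Call:
servo_tool:
  deltas:
    - [[0,0,0],0]
    - [[0,0,0],0]
    - [[0,0,0],0]
    - [[0,0,0],0]
  fingers: 1
  force: 60

```text
t: 22.7
tcp_pos: [530.2, -295.7, 199.6]
tool_rot: [0.0, 1.0, -0.0, 0.001]
force: [1.2, 1.1, 5.5]
finger_gap: 22.5
```

Call:
servo_tool:
  deltas:
    - [[0,0,-8],0]
    - [[0,0,-12],0]
    - [[0,0,0],0]

```text
t: 23.08
tcp_pos: [530.4, -295.9, 220.0]
tool_rot: [0.001, 1.0, -0.0, 0.001]
force: [-0.5, -1.5, -0.5]
finger_gap: 22.8
```

Call:
servo_tool:
  deltas:
    - [[-20,-1,0],0]
    - [[-30,-1,0],0]
    - [[-30,-1,0],0]
    - [[-15,-0.5,0],0]
    - [[0,0,0],0]

```text
t: 23.7
tcp_pos: [434.5, -292.1, 218.9]
tool_rot: [0.0, 1.0, -0.001, 0.0]
force: [0.9, -0.5, 0.5]
finger_gap: 22.7
```

Call:
servo_tool:
  deltas:
    - [[0,0,-40],0]
    - [[0,0,-50],0]
    - [[0,0,-30],0]
    - [[0,0,0],0]

```text
t: 24.2
tcp_pos: [436.8, -292.8, 341.0]
tool_rot: [0.002, 1.0, 0.0, 0.003]
force: [-1.0, -0.2, -1.2]
finger_gap: 22.6
```

```bash
cat >> h.py <<'E'
def rim(c,P,r,h):
    """rim ellipse of an open jar near P: fit from edge of grey jar; debug crop returned"""
    u,v=proj(c,P)[0]; return u,v
E
python3 - <<'E'
from h import *
t=capture("top");s=capture("scene");print(sense()["tcp_pos"].round(1))
b=cv2.resize(s["img"][110:330,230:430],(440,480));
a=cv2.resize(t["img"][160:290,210:360],(360,312));a=np.vstack([a,np.zeros((168,360,3),np.uint8)])
cv2.imwrite("pics/v5.png",np.hstack([b,a]))
# jar rims in top by Hough
g=cv2.resize(cv2.cvtColor(t["img"],6),None,fx=4,fy=4,interpolation=cv2.INTER_CUBIC)
for nm,P,h,d in(("short",(629,32),65,90),("mid",(462,128),85,86),("tall",(448,-129),105,82)):
    u,v=proj(t,(*P,h))[0]; R=np.linalg.norm(proj(t,(P[0],P[1]+d/2,h))[0]-(u,v))
    x0,y0=int(u*4-120),int(v*4-120);w=g[y0:y0+240,x0:x0+240]
    H=cv2.HoughCircles(w,cv2.HOUGH_GRADIENT,1,200,param1=100,param2=8,minRadius=int(4*R-5),maxRadius=int(4*R+5))
    q=(H[0][0][:2]+[x0,y0]-1.5)/4; print(nm,(u,v),q,R*4,H[0][0][2],onz(t,q,h))
E
```

```text
[ 435.2 -291.8  337.5]
short (np.float64(268.80477252370395), np.float64(194.56333834821353)) [269.   195.25] 64.01189572204005 60.2 [627.   31.5  65. ]
mid (np.float64(234.00256519249723), np.float64(254.6886764934224)) [234.5  254.75] 62.23886396388924 60.5 [461.8 126.6  85. ]
tall (np.float64(328.16544710257364), np.float64(257.35884469685476)) [328. 257.] 61.12876484313568 56.4 [ 449.  -128.6  105. ]
```

View pics/v5.png

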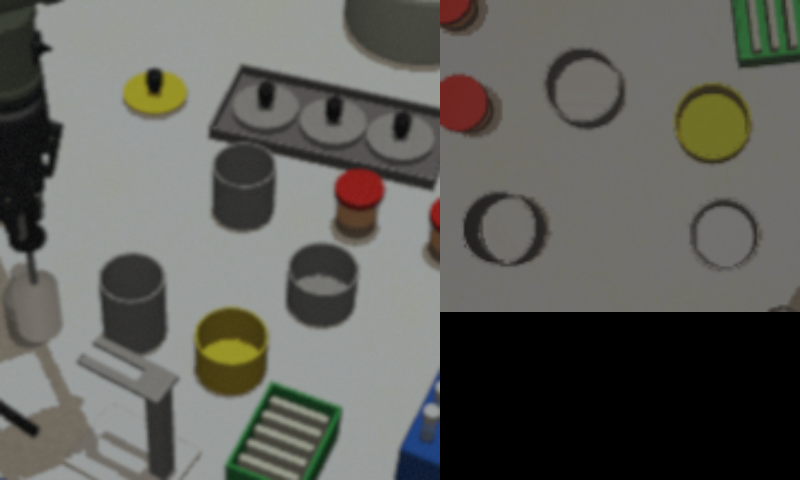

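The brush is free of the fork with its tip at about 170 mm, the jars haven't moved, and the covers are in the tray. Next I'll go over the short jar and check how the bristles line up.

Call:
servo_tool:
  deltas:
    - [[20,-32,0],0]
    - [[28,-46,0],0]
    - [[30,-50,0],0]
    - [[30,-50,0],0]
    - [[30,-50,0],0]

```text
t: 24.92
tcp_pos: [573.3, -62.1, 336.2]
tool_rot: [-0.0, 1.0, -0.0, -0.002]
force: [-0.0, 0.6, -0.9]
finger_gap: 22.6
```

Call:
servo_tool:
  deltas:
    - [[30,-50,0],0]
    - [[25,-46,20],0]
    - [[0,0,30],0]
    - [[0,0,0],0]
    - [[0,0,0],0]

```text
t: 25.55
tcp_pos: [628.0, 31.6, 288.7]
tool_rot: [0.0, 1.0, -0.0, -0.0]
force: [0.0, -0.1, -1.2]
finger_gap: 23.0
```

```bash
python3 - <<'E'
from h import *
s=capture("scene");S=sense();p=S["tcp_pos"];print(p.round(1),S["tool_rot"].round(4),S["force"].round(1))
im=s["img"].copy()
im=cv2.resize(im[100:280,310:440],None,fx=4,fy=4,interpolation=cv2.INTER_CUBIC)
def L(P,col):
    q=((proj(s,P)-[310,100])*4+2).astype(int).reshape(-1,1,2);cv2.polylines(im,[q],False,col,1)
L([(p[0],p[1],p[2]-169),(p[0],p[1],p[2])],(0,0,255))
for z in(65,): L([(628+45*np.cos(a),32+45*np.sin(a),z) for a in np.linspace(0,6.3,60)],(0,255,0))
for z in(p[2]-169,p[2]-169+82): L([(p[0]+25*np.cos(a),p[1]+25*np.sin(a),z) for a in np.linspace(0,6.3,60)],(255,255,0))
cv2.imwrite("pics/v6.png",cv2.resize(im,None,fx=.8,fy=.8))
E
```

```text
[628.2  31.4 289.5] [ 0.e+00  1.e+00 -6.e-04  7.e-04] [-0.4 -0.  -0. ]
```

View pics/v6.png

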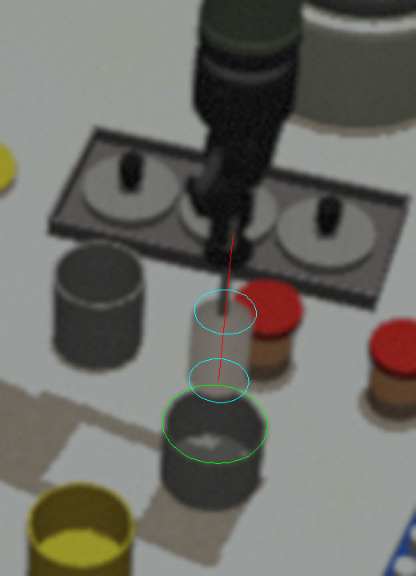

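The brush tip and bristles line up with the short jar's mouth (green) to about 1–2 mm. Scrubbing now.

Call:
servo_tool:
  deltas:
    - [[0,0,35],0]
    - [[0,0,35],0]
    - [[0,0,25],0]
    - [[0,0,14],0]
    - [[0,0,0],0]

```text
t: 26.22
tcp_pos: [627.9, 31.5, 179.8]
tool_rot: [0.0, 1.0, -0.0, -0.0]
force: [-0.7, -0.1, -1.2]
finger_gap: 22.7
```

Call:
servo_tool:
  deltas:
    - [[0,0,3],0]
    - [[0,0,2],0]
    - [[0,0,0],0]

```text
t: 26.6
tcp_pos: [628.0, 32.0, 175.1]
tool_rot: [0.0, 1.0, -0.0, 0.0]
force: [-0.0, 0.3, -1.9]
finger_gap: 22.9
```

Feel for the floor.

Call:
servo_tool:
  deltas:
    - [[0,0,1],0]
    - [[0,0,1],0]
    - [[0,0,0],0]

```text
t: 26.98
tcp_pos: [628.3, 32.0, 173.6]
tool_rot: [-0.0, 1.0, -0.0, 0.001]
force: [-0.7, -0.4, 4.4]
finger_gap: 22.5
```

Call:
servo_tool:
  deltas:
    - [[0,0,-20],0]
    - [[0,0,-25],0]
    - [[0,0,-13],0]
    - [[0,0,0],0]
    - [[0,0,0],0]

```text
t: 27.6
tcp_pos: [627.3, 31.9, 229.5]
tool_rot: [0.0, 1.0, -0.0, -0.001]
force: [0.4, 0.8, -1.5]
finger_gap: 22.8
```

Call:
servo_tool:
  deltas:
    - [[0,0,25],0]
    - [[0,0,20],0]
    - [[0,0,11],0]
    - [[0,0,1.8],0]
    - [[0,0,0],0]

```text
t: 28.22
tcp_pos: [628.3, 32.0, 173.7]
tool_rot: [0.0, 1.0, -0.0, 0.001]
force: [-0.6, 0.5, 3.9]
finger_gap: 22.6
```

Call:
servo_tool:
  deltas:
    - [[0,0,0],0]
    - [[0,0,-35],0]
    - [[0,0,-50],0]
    - [[0,0,-50],0]
    - [[0,0,0],0]

```text
t: 28.85
tcp_pos: [629.6, 32.0, 312.1]
tool_rot: [-0.0, 1.0, -0.0, 0.004]
force: [-0.5, 0.4, -0.7]
finger_gap: 22.7
```

```bash
cat > jars.py <<'E'
from h import *
t=capture("top");s=capture("scene")
for nm,P,h,d in(("short",(629,32),65,90),("mid",(462,128),85,86),("tall",(448,-129),105,82)):
  for k,c in(("top",t),("scene",s)):
    g=cv2.resize(cv2.cvtColor(c["img"],6),None,fx=4,fy=4,interpolation=cv2.INTER_CUBIC)
    u,v=proj(c,(*P,h))[0]; R=np.linalg.norm(proj(c,(P[0],P[1]+d/2,h))[0]-(u,v))
    if k=="top":
        x0,y0=int(u*4-140),int(v*4-140);w=g[y0:y0+280,x0:x0+280]
        H=cv2.HoughCircles(w,cv2.HOUGH_GRADIENT,1,200,param1=100,param2=8,minRadius=int(4*R-6),maxRadius=int(4*R+3))
        if H is None: print(nm,"none");continue
        q=(H[0][0][:2]+[x0,y0]-1.5)/4; print(nm,q,onz(t,q,h))
cv2.imwrite("pics/j.png",s["img"])
E
python3 jars.py
```

```text
short [244.75 166.25] [711.8  99.1  65. ]
mid none
tall [327.75 257.25] [ 448.3 -127.9  105. ]
```

Call:
servo_tool:
  deltas:
    - [[-33,-19,0],0]
    - [[-33,-19,0],0]
    - [[-34,-19,0],0]
    - [[-33,-19,0],0]
    - [[-33,-19,0],0]

```text
t: 29.58
tcp_pos: [459.7, 127.3, 305.3]
tool_rot: [0.001, 1.0, -0.0, -0.002]
force: [0.2, -1.0, -1.1]
finger_gap: 23.0
```

Call:
servo_tool:
  deltas:
    - [[0,0,0],0]
    - [[0,0,0],0]

```text
t: 29.82
tcp_pos: [461.8, 126.8, 306.5]
tool_rot: [0.001, 1.0, 0.0, -0.001]
force: [0.7, -0.4, -1.3]
finger_gap: 23.0
```

```bash
cat > ov.py <<'E'
from h import *
import sys
x,y,h,d=map(float,sys.argv[1:5])
s=capture("scene");S=sense();p=S["tcp_pos"];print(p.round(1),S["force"].round(1))
u,v=proj(s,(x,y,h))[0].astype(int);u0,v0=max(u-80,0),max(v-110,0)
im=cv2.resize(s["img"][v0:v0+180,u0:u0+160],None,fx=3,fy=3,interpolation=cv2.INTER_CUBIC)
def C(x,y,r,z,col):
    q=((proj(s,[(x+r*np.cos(a),y+r*np.sin(a),z) for a in np.linspace(0,6.3,60)])-[u0,v0])*3+1).astype(int).reshape(-1,1,2);cv2.polylines(im,[q],False,col,1)
C(x,y,d/2,h,(0,255,0))
if len(sys.argv)>6: C(p[0],p[1],25,p[2]-169.6,(255,255,0))
cv2.imwrite(f"pics/{sys.argv[5]}.png",im)
E
python3 ov.py 462 127.5 85 86 v7 1; python3 jars.py
```

```text
[462.1 126.7 306.7] [ 0.6  0.5 -2. ]
short [269.25 194.75] [628.4  30.8  65. ]
mid [235.5 255. ] [461.1 123.9  85. ]
tall [327.75 256.75] [ 449.7 -127.9  105. ]
```

View pics/v7.png

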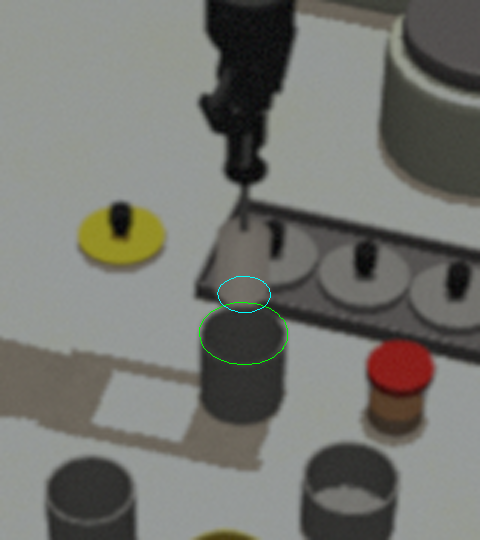

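The mid jar and brush line up: the rim matches the green circle and the tip is over its centre. Scrubbing the mid jar now.

Call:
servo_tool:
  deltas:
    - [[0,0,35],0]
    - [[0,0,40],0]
    - [[0,0,35],0]
    - [[0,0,15],0]
    - [[0,0,0],0]

```text
t: 30.6
tcp_pos: [462.0, 126.7, 182.3]
tool_rot: [0.0, 1.0, -0.0, -0.001]
force: [-0.6, 0.7, -2.1]
finger_gap: 22.8
```

Call:
servo_tool:
  deltas:
    - [[0,0,4],0]
    - [[0,0,2],0]
    - [[0,0,1],0]
    - [[0,0,0],0]

```text
t: 31.1
tcp_pos: [462.0, 127.0, 176.2]
tool_rot: [-0.0, 1.0, -0.0, 0.0]
force: [0.1, 0.5, -1.2]
finger_gap: 22.7
```

Call:
servo_tool:
  deltas:
    - [[0,0,1.5],0]
    - [[0,0,1.3],0]
    - [[0,0,0],0]

```text
t: 31.48
tcp_pos: [462.2, 127.1, 173.6]
tool_rot: [-0.0, 1.0, -0.0, 0.0]
force: [-0.2, 0.0, 3.9]
finger_gap: 23.1
```

Call:
servo_tool:
  deltas:
    - [[0,0,-25],0]
    - [[0,0,-35],0]
    - [[0,0,-18],0]
    - [[0,0,0],0]
    - [[0,0,0],0]

```text
t: 32.1
tcp_pos: [461.2, 126.8, 249.9]
tool_rot: [0.0, 1.0, -0.0, -0.001]
force: [-0.3, 0.3, -1.9]
finger_gap: 22.6
```

Call:
servo_tool:
  deltas:
    - [[0,0,30],0]
    - [[0,0,30],0]
    - [[0,0,15],0]
    - [[0,0,2.7],0]
    - [[0,0,0],0]

```text
t: 32.72
tcp_pos: [462.2, 127.1, 173.4]
tool_rot: [-0.0, 1.0, -0.0, 0.0]
force: [0.2, 0.1, -0.9]
finger_gap: 23.0
```

Call:
servo_tool:
  deltas:
    - [[0,0,0],0]
    - [[0,0,-35],0]
    - [[0,0,-50],0]
    - [[0,0,-50],0]
    - [[0,0,0],0]

```text
t: 33.35
tcp_pos: [464.0, 127.6, 312.8]
tool_rot: [-0.001, 1.0, -0.0, 0.005]
force: [-0.9, 0.1, -2.0]
finger_gap: 22.6
```

Call:
servo_tool:
  deltas:
    - [[-3,40,0],0]
    - [[-3,55,0],0]
    - [[-3,55,0],0]
    - [[-3,55,0],0]
    - [[-1,50,0],0]

```text
t: 33.98
tcp_pos: [448.0, -129.6, 307.3]
tool_rot: [-0.0, 1.0, -0.0, -0.001]
force: [1.6, -0.5, 0.2]
finger_gap: 22.6
```

Call:
servo_tool:
  deltas:
    - [[0,0,0],0]
    - [[0,0,0],0]

```text
t: 34.22
tcp_pos: [448.4, -127.5, 307.6]
tool_rot: [-0.001, 1.0, -0.0, -0.001]
force: [0.3, 0.2, -0.9]
finger_gap: 22.7
```

```bash
python3 ov.py 449 -128.5 105 82 v8 1; python3 jars.py
```

```text
[ 448.6 -127.   307.8] [-0.1 -0.3 -0.7]
short [268.75 195.  ] [627.8  32.2  65. ]
mid [234.5 254.5] [462.5 126.6  85. ]
tall none
```

View pics/v8.png

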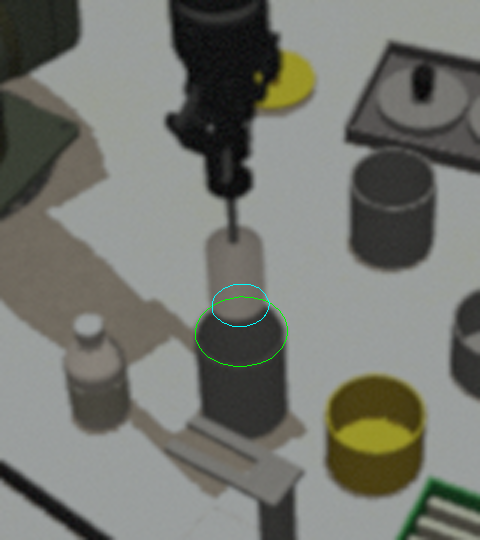

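The tall jar's rim matches its prediction and the brush is inside the mouth with 2–3 mm offset. Scrubbing the tall jar.

Call:
servo_tool:
  deltas:
    - [[0,0,35],0]
    - [[0,0,40],0]
    - [[0,0,35],0]
    - [[0,0,15],0]
    - [[0,0,0],0]

```text
t: 35.0
tcp_pos: [448.2, -126.8, 182.4]
tool_rot: [-0.0, 1.0, 0.001, -0.001]
force: [0.6, 0.1, -0.3]
finger_gap: 22.8
```

Call:
servo_tool:
  deltas:
    - [[0,0,4],0]
    - [[0,0,2],0]
    - [[0,0,1],0]
    - [[0,0,1],0]
    - [[0,0,0],0]

```text
t: 35.62
tcp_pos: [448.8, -128.1, 175.4]
tool_rot: [0.0, 1.0, -0.0, 0.0]
force: [0.3, 0.2, -0.1]
finger_gap: 22.8
```

Call:
servo_tool:
  deltas:
    - [[0,0,1],0]
    - [[0,0,0.9],0]
    - [[0,0,0],0]

```text
t: 36.0
tcp_pos: [448.8, -128.0, 173.4]
tool_rot: [0.0, 1.0, -0.0, -0.0]
force: [-0.2, 0.6, -0.1]
finger_gap: 22.7
```

Call:
servo_tool:
  deltas:
    - [[0,0,-30],0]
    - [[0,0,-40],0]
    - [[0,0,-26],0]
    - [[0,0,0],0]
    - [[0,0,0],0]

```text
t: 36.62
tcp_pos: [448.1, -127.8, 268.2]
tool_rot: [-0.0, 1.0, -0.0, -0.001]
force: [-0.5, -0.8, -1.7]
finger_gap: 22.8
```

Call:
servo_tool:
  deltas:
    - [[0,0,35],0]
    - [[0,0,38],0]
    - [[0,0,20],0]
    - [[0,0,2.7],0]
    - [[0,0,0],0]

```text
t: 37.25
tcp_pos: [448.2, -127.8, 172.7]
tool_rot: [-0.0, 1.0, -0.0, -0.001]
force: [0.7, 0.3, -0.8]
finger_gap: 22.9
```

Call:
servo_tool:
  deltas:
    - [[0,0,0.5],0]
    - [[0,0,-35],0]
    - [[0,0,-50],0]
    - [[0,0,-50],0]
    - [[0,0,0],0]

```text
t: 37.88
tcp_pos: [450.8, -128.6, 312.3]
tool_rot: [0.001, 1.0, -0.0, 0.005]
force: [0.1, 0.1, -1.4]
finger_gap: 22.9
```

Call:
servo_tool:
  deltas:
    - [[-3,40,0],0]
    - [[-3,50,0],0]
    - [[-3,50,0],0]
    - [[-2,24,0],0]
    - [[0,0,30],0]

```text
t: 38.5
tcp_pos: [438.2, -294.4, 278.1]
tool_rot: [0.001, 1.0, -0.001, 0.001]
force: [0.2, 0.4, -2.4]
finger_gap: 22.5
```

Call:
servo_tool:
  deltas:
    - [[0,0,40],0]
    - [[0,0,18],0]
    - [[0,0,0],0]
    - [[0,0,0],0]
    - [[0,0,0],0]

```text
t: 39.12
tcp_pos: [438.3, -292.3, 221.3]
tool_rot: [0.001, 1.0, -0.0, 0.001]
force: [-0.3, -0.8, -0.8]
finger_gap: 22.5
```

```bash
python3 - <<'E'
from h import *
s=capture("scene");t=capture("top");p=sense()["tcp_pos"];print(p.round(1))
P=[(p[0],p[1],p[2]-169.6+z) for z in(0,82,150,155)]
q=proj(s,P);print(q.round(1).tolist())
u0,v0=int(q[1][0]-45),int(q[1][1]-70)
im=cv2.resize(s["img"][v0:v0+110,u0:u0+100],None,fx=5,fy=5,interpolation=cv2.INTER_CUBIC)
def L(P,col):
    k=((proj(s,P)-[u0,v0])*5+2).astype(int).reshape(-1,1,2);cv2.polylines(im,[k],False,col,1)
L(P,(0,0,255))
for x,y,z,r in((p[0],p[1],p[2]-169.6,25),(p[0],p[1],p[2]-19.6,20),(p[0],p[1],p[2]-87.6,25)):L([(x+r*np.cos(a),y+r*np.sin(a),z) for a in np.linspace(0,6.3,60)],(255,255,0))
cv2.imwrite("pics/v9.png",im)
E
```

```text
[ 438.1 -292.2  221.1]
[[254.1, 289.5], [251.2, 270.0], [248.7, 252.6], [248.5, 251.3]]
```

View pics/v9.png

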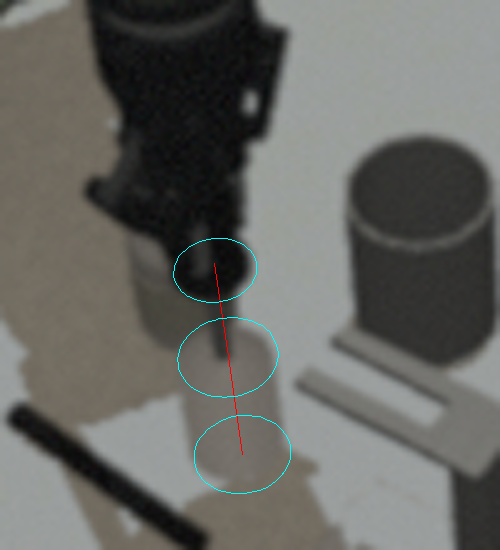

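The brush is nearly upright, with the tip about 1 px off and the collar matching. It is lined up with the fork slot, so I'll hang it.

Call:
servo_tool:
  deltas:
    - [[15,0.7,0],0]
    - [[25,1,0],0]
    - [[25,1,0],0]
    - [[18,0.6,0],0]
    - [[9,0.2,0],0]

```text
t: 39.85
tcp_pos: [531.5, -295.4, 220.0]
tool_rot: [0.0, 1.0, 0.0, 0.0]
force: [-0.9, -0.1, -1.3]
finger_gap: 22.8
```

Call:
servo_tool:
  deltas:
    - [[0,0,0],0]
    - [[0,0,5],0]
    - [[0,0,5],0]
    - [[0,0,0],0]
    - [[0,0,0],0]

```text
t: 40.48
tcp_pos: [529.7, -295.6, 210.4]
tool_rot: [0.0, 1.0, -0.0, 0.0]
force: [-0.7, 0.2, -1.6]
finger_gap: 22.5
```

Call:
servo_tool:
  deltas:
    - [[0,0,5],0]
    - [[0,0,3],0]
    - [[0,0,1.5],0]
    - [[0,0,0],0]
    - [[0,0,0],0]

```text
t: 41.1
tcp_pos: [529.9, -295.6, 200.9]
tool_rot: [0.0, 1.0, -0.0, 0.0]
force: [0.0, -0.0, -2.1]
finger_gap: 22.9
```

Call:
servo_tool:
  deltas:
    - [[0,0,1],0]
    - [[0,0,1],0]
    - [[0,0,0],0]

```text
t: 41.48
tcp_pos: [529.8, -295.5, 198.7]
tool_rot: [-0.0, 1.0, -0.0, -0.0]
force: [-0.2, -0.1, -0.9]
finger_gap: 23.0
```

Call:
servo_tool:
  deltas:
    - [[0,0,0.8],0]
    - [[0,0,0.6],0]
    - [[0,0,0],0]

```text
t: 41.85
tcp_pos: [529.8, -295.5, 197.8]
tool_rot: [0.0, 1.0, -0.0, 0.0]
force: [-0.3, -0.3, 1.6]
finger_gap: 22.7
```

Contact. Release, rise and look.

Call:
servo_tool:
  deltas:
    - [[0,0,0],0]
    - [[0,0,0],0]
    - [[0,0,0],0]
    - [[0,0,-10],0]
    - [[0,0,-30],0]
  fingers: 0.3
  force: 40

```text
t: 42.48
tcp_pos: [529.1, -295.1, 236.8]
tool_rot: [-0.001, 1.0, -0.0, -0.002]
force: [-0.3, -0.1, -0.2]
finger_gap: 59.9
```

Call:
servo_tool:
  deltas:
    - [[0,0,-50],0]
    - [[-20,-30,-10],0]
    - [[-20,-50,0],0]
    - [[-20,-60,0],0]
    - [[-20,-60,0],0]

```text
t: 43.1
tcp_pos: [449.7, -95.4, 298.3]
tool_rot: [0.0, 1.0, -0.001, 0.001]
force: [1.1, 1.0, 0.7]
finger_gap: 59.9
```

Call:
servo_tool:
  deltas:
    - [[-10,-60,0],0]
    - [[0,-60,0],0]
    - [[0,-60,0],0]
    - [[0,-50,0],0]
    - [[0,0,0],0]

```text
t: 43.72
tcp_pos: [440.2, 135.9, 298.0]
tool_rot: [-0.0, 1.0, 0.003, 0.0]
force: [0.1, 0.1, -0.9]
finger_gap: 59.6
```

```bash
python3 jars.py; python3 - <<'E'
from h import *
t=capture("top");s=capture("scene")
a=cv2.resize(t["img"][150:310,120:440],(640,320));b=cv2.resize(s["img"][150:350,230:410],(288,320))
b2=cv2.resize(s["img"][245:345,250:340],(288,320),interpolation=cv2.INTER_CUBIC)
cv2.imwrite("pics/v10.png",np.vstack([a,np.hstack([b,b2,np.zeros((320,64,3),np.uint8)])])[:600])
for nm,P in(("short",(594,350,40)),("mid",(497,332,40)),("tall",(397,312.5,40))):
    b,n=knob(t,proj(t,P)[0],10,60); print(nm,b.round(1),n,onz(t,b,40))
E
```

```text
short [269.   195.25] [627.   31.5  65. ]
mid [234.5 255. ] [461.1 126.6  85. ]
tall [327.75 258.  ] [ 446.3 -127.8  105. ]
short [160.4 211.4] 92 [593.4 349.6  40. ]
mid [162.6 236.8] 74 [519.7 342.9  40. ]
tall [172.7 276.1] 262 [406.6 313.8  40. ]
```

View pics/v10.png

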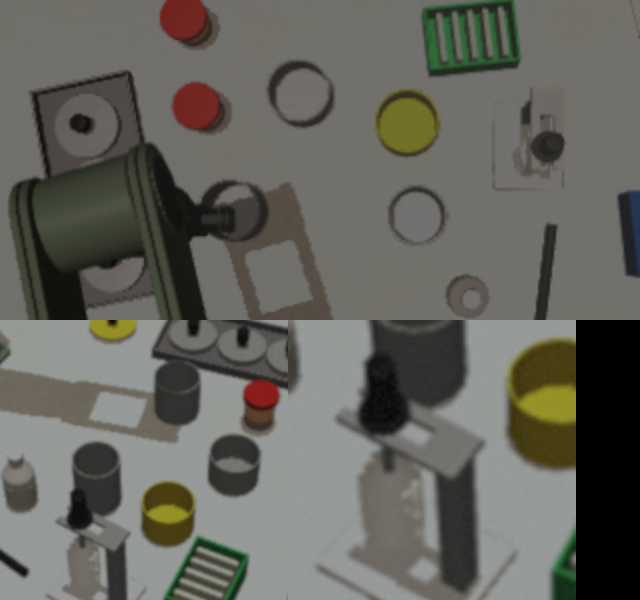

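The brush hangs with its collar on the prongs and all jars are in place. Now the covers go back, tall first.

Call:
servo_tool:
  deltas:
    - [[-10,-40,20],0]
    - [[-13,-50,30],0]
    - [[-10,-50,40],0]
    - [[-10,-36.5,50],0]
    - [[0,0,50],0]

```text
t: 44.55
tcp_pos: [398.3, 308.8, 107.9]
tool_rot: [-0.001, 1.0, 0.0, 0.001]
force: [-0.5, -0.2, -0.4]
finger_gap: 59.7
```

Call:
servo_tool:
  deltas:
    - [[0,0,40],0]
    - [[0,0,0],0]
    - [[0,0,0],0]

```text
t: 44.92
tcp_pos: [399.4, 307.7, 70.4]
tool_rot: [-0.001, 1.0, -0.001, 0.001]
force: [0.8, -0.3, 0.0]
finger_gap: 60.0
```

Call:
servo_tool:
  deltas:
    - [[-2.5,-5,15],0]
    - [[0,0,17],0]
    - [[0,0,9],0]
    - [[0,0,4.5],0]
    - [[0,0,0],0]

```text
t: 45.55
tcp_pos: [395.4, 312.8, 23.5]
tool_rot: [-0.0, 1.0, -0.0, 0.0]
force: [-0.3, -0.2, 1.1]
finger_gap: 59.9
```

Call:
servo_tool:
  deltas:
    - [[0,0,0],0]
    - [[0,0,0],0]
    - [[0,0,0],0]
    - [[0,0,0],0]
  fingers: 1

```text
t: 46.05
tcp_pos: [395.6, 312.9, 23.9]
tool_rot: [-0.0, 1.0, -0.0, 0.0]
force: [-1.2, -0.6, 6.4]
finger_gap: 25.0
```

Call:
servo_tool:
  deltas:
    - [[0,0,-15],0]
    - [[0,0,-45],0]
    - [[0,0,-55],0]
    - [[0,0,-55],0]
    - [[0,0,0],0]

```text
t: 46.68
tcp_pos: [397.4, 314.3, 198.5]
tool_rot: [-0.003, 1.0, -0.0, 0.004]
force: [-0.7, 0.7, -1.9]
finger_gap: 24.8
```

Call:
servo_tool:
  deltas:
    - [[5,35,0],0]
    - [[6,53,0],0]
    - [[6,53,0],0]
    - [[6,53,0],0]
    - [[6,53,0],0]

```text
t: 47.3
tcp_pos: [423.2, 64.0, 192.5]
tool_rot: [0.0, 1.0, 0.0, -0.001]
force: [0.8, 0.6, -1.4]
finger_gap: 24.9
```

Call:
servo_tool:
  deltas:
    - [[6,53,0],0]
    - [[6,53,0],0]
    - [[6,53,0],0]
    - [[5,35,30],0]
    - [[0,0,0],0]

```text
t: 47.92
tcp_pos: [445.0, -129.5, 160.7]
tool_rot: [-0.001, 1.0, -0.002, -0.003]
force: [0.5, 0.6, -0.7]
finger_gap: 25.1
```

Call:
servo_tool:
  deltas:
    - [[0,0,0],0]
    - [[0,0,0],0]

```text
t: 48.18
tcp_pos: [447.3, -127.4, 163.9]
tool_rot: [0.0, 1.0, 0.001, 0.0]
force: [-1.0, -0.2, -0.6]
finger_gap: 24.7
```

```bash
cat > pl.py <<'E'
from h import *
import sys
# overlay: jar rim (green) at given place, cover flange (cyan) at TCP; both views
x,y,h,d=map(float,sys.argv[1:5]);S=sense();p=S["tcp_pos"];print(p.round(1),S["force"].round(1))
o=[]
for n in("scene","top"):
    c=capture(n);u,v=proj(c,(x,y,h+20))[0].astype(int);u0,v0=u-50,v-50
    im=cv2.resize(c["img"][v0:v0+100,u0:u0+100],None,fx=4,fy=4,interpolation=cv2.INTER_CUBIC)
    def C(x,y,r,z,col):
        q=((proj(c,[(x+r*np.cos(a),y+r*np.sin(a),z) for a in np.linspace(0,6.3,60)])-[u0,v0])*4+2).astype(int).reshape(-1,1,2);cv2.polylines(im,[q],False,col,1)
    C(x,y,d/2,h,(0,255,0));C(p[0],p[1],48,p[2]-20.3+14,(255,255,0)); o.append(im)
cv2.imwrite(f"pics/{sys.argv[5]}.png",np.hstack(o))
E
python3 pl.py 448.5 -128 105 82 p1; python3 jars.py
```

```text
[ 447.3 -127.4  163.9] [-1.  -0.2 -0.6]
short [269. 195.] [627.7  31.5  65. ]
mid [234.5 254.5] [462.5 126.6  85. ]
tall [357.5  291.25] [ 355.4 -205.2  105. ]
```

View pics/p1.png

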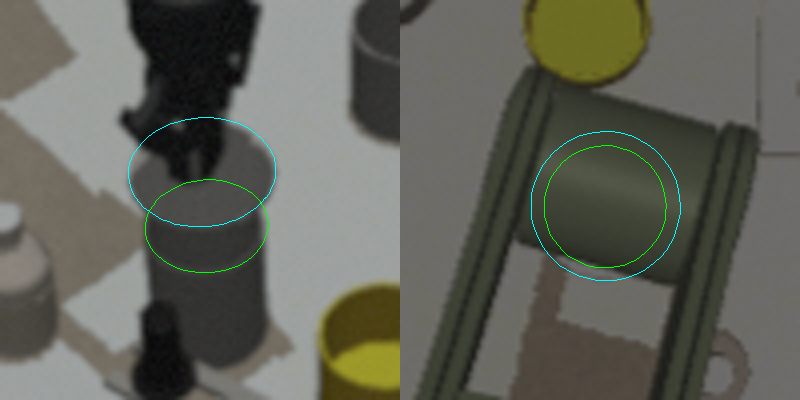

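The cover (cyan) is centred over the tall jar's rim (green). Lowering.

Call:
servo_tool:
  deltas:
    - [[0.5,0.5,15],0]
    - [[0,0,15],0]
    - [[0,0,9],0]
    - [[0,0,4],0]
    - [[0,0,0],0]

```text
t: 49.0
tcp_pos: [447.8, -128.8, 120.5]
tool_rot: [0.0, 1.0, -0.0, 0.0]
force: [1.2, -0.2, -1.0]
finger_gap: 24.7
```

Call:
servo_tool:
  deltas:
    - [[0,0,1.5],0]
    - [[0,0,1],0]
    - [[0,0,0],0]

```text
t: 49.38
tcp_pos: [447.7, -128.9, 118.0]
tool_rot: [0.0, 1.0, -0.0, 0.0]
force: [-0.4, -0.0, -0.8]
finger_gap: 24.9
```

Call:
servo_tool:
  deltas:
    - [[0,0,1],0]
    - [[0,0,0.8],0]
    - [[0,0,0],0]

```text
t: 49.75
tcp_pos: [447.7, -128.8, 116.1]
tool_rot: [0.0, 1.0, -0.0, -0.0]
force: [0.3, 0.1, -1.9]
finger_gap: 24.6
```

Call:
servo_tool:
  deltas:
    - [[0,0,0.7],0]
    - [[0,0,0.6],0]
    - [[0,0,0],0]

```text
t: 50.12
tcp_pos: [447.8, -128.8, 115.9]
tool_rot: [0.0, 1.0, -0.0, 0.0]
force: [-2.5, 0.5, 7.3]
finger_gap: 25.0
```

Call:
servo_tool:
  deltas:
    - [[0,0,0],0]
    - [[0,0,0],0]
    - [[0,0,0],0]
    - [[0,0,-15],0]
    - [[0,0,-55],0]
  fingers: 0.3

```text
t: 50.75
tcp_pos: [445.7, -128.2, 183.0]
tool_rot: [-0.001, 1.0, -0.0, -0.004]
force: [1.7, -0.2, -0.4]
finger_gap: 59.3
```

Call:
servo_tool:
  deltas:
    - [[5,-40,-40],0]
    - [[5,-53,0],0]
    - [[5,-53,0],0]
    - [[5,-53,0],0]
    - [[5,-53,0],0]

```text
t: 51.38
tcp_pos: [472.7, 124.9, 224.8]
tool_rot: [0.0, 1.0, -0.0, 0.0]
force: [1.0, -0.4, -0.4]
finger_gap: 59.8
```

Call:
servo_tool:
  deltas:
    - [[6,-53,0],0]
    - [[6,-53,0],0]
    - [[6,-53,30],0]
    - [[6,-50,50],0]
    - [[0,0,50],0]

```text
t: 52.0
tcp_pos: [496.7, 329.7, 99.5]
tool_rot: [-0.001, 1.0, 0.002, 0.001]
force: [0.4, -0.1, -0.8]
finger_gap: 59.9
```

Call:
servo_tool:
  deltas:
    - [[0,0,25],0]
    - [[0,0,0],0]
    - [[0,0,0],0]

```text
t: 52.38
tcp_pos: [496.9, 326.6, 76.9]
tool_rot: [-0.001, 1.0, -0.0, 0.001]
force: [-0.6, 0.4, -0.4]
finger_gap: 59.8
```

```bash
python3 - <<'E'
from h import *
t=capture("top");s=capture("scene")
for P in((448.5,-128,131),):
    a,n=knob(s,proj(s,P)[0],9,45);b,m=knob(t,proj(t,P)[0],9,60);print(a.round(1),n,b.round(1),m,tri(s,a,t,b),onz(t,b,131))
E
python3 jars.py
```

```text
[289.4 230.4] 85 [328.4 256.8] 68 (array([ 448.4, -129.4,  128.4]), np.float64(0.8)) [ 448.7 -129.1  131. ]
short [268.75 195.25] [627.1  32.2  65. ]
mid [234.5 254.5] [462.5 126.6  85. ]
tall none
```

Call:
servo_tool:
  deltas:
    - [[0,-5.2,18],0]
    - [[0,0,18],0]
    - [[0,0,10],0]
    - [[0,0,5],0]
    - [[0,0,0],0]

```text
t: 53.2
tcp_pos: [496.0, 331.4, 24.5]
tool_rot: [0.0, 1.0, -0.0, -0.0]
force: [-0.4, 0.1, -0.5]
finger_gap: 59.9
```

Call:
servo_tool:
  deltas:
    - [[0,0,0],0]
    - [[0,0,0],0]
    - [[0,0,0],0]
    - [[0,0,0],0]
  fingers: 1

```text
t: 53.7
tcp_pos: [496.6, 331.7, 25.5]
tool_rot: [-0.0, 1.0, -0.0, 0.001]
force: [-0.1, 0.1, 5.3]
finger_gap: 25.3
```

Call:
servo_tool:
  deltas:
    - [[0,0,-15],0]
    - [[0,0,-45],0]
    - [[0,0,-55],0]
    - [[0,0,-50],0]
    - [[0,0,0],0]

```text
t: 54.32
tcp_pos: [498.0, 332.7, 195.2]
tool_rot: [-0.003, 1.0, -0.0, 0.004]
force: [0.2, 0.3, -1.3]
finger_gap: 24.8
```

Call:
servo_tool:
  deltas:
    - [[-8,45,0],0]
    - [[-9,55,0],0]
    - [[-9,55,0],0]
    - [[-8,50,0],0]
    - [[0,0,20],0]

```text
t: 54.95
tcp_pos: [461.2, 123.6, 170.0]
tool_rot: [0.0, 1.0, -0.002, 0.0]
force: [0.6, 0.3, -0.6]
finger_gap: 24.6
```

Call:
servo_tool:
  deltas:
    - [[0,0,20],0]
    - [[0,0,0],0]
    - [[0,0,0],0]

```text
t: 55.32
tcp_pos: [462.1, 126.5, 150.0]
tool_rot: [0.0, 1.0, -0.0, -0.0]
force: [-0.9, 0.0, -1.1]
finger_gap: 25.0
```

```bash
python3 pl.py 462 127 85 86 p2; python3 jars.py
```

```text
[462.1 126.5 150. ] [-0.9  0.  -1.1]
short [269.25 194.75] [628.4  30.8  65. ]
mid [232.75 255.  ] [461.2 131.5  85. ]
tall none
```

```bash
cat > base.py <<'E'
import sys
from h import *
c=capture("scene");a=cv2.imread("pics/scene0.png");
x,y,z=map(float,sys.argv[1:4]);u,v=proj(c,(x,y,z))[0].round().astype(int)
for n,i in(("orig",a),("now",c["img"])):print(n,(u,v),i[v,u-24:u+25].mean(1).astype(int).tolist())
E
python3 base.py 462 127 30
```

```text
orig (np.int64(340), np.int64(198)) [153, 153, 152, 152, 151, 153, 152, 152, 151, 142, 111, 65, 42, 43, 44, 46, 46, 47, 48, 47, 46, 47, 49, 47, 48, 46, 47, 46, 48, 48, 49, 49, 48, 47, 47, 49, 44, 49, 80, 121, 148, 154, 151, 151, 151, 150, 152, 152, 153]
now (np.int64(340), np.int64(198)) [113, 110, 106, 102, 101, 102, 102, 103, 102, 97, 78, 51, 40, 45, 46, 46, 46, 46, 49, 48, 49, 48, 48, 49, 49, 48, 48, 48, 47, 48, 51, 47, 48, 49, 49, 43, 45, 51, 79, 122, 148, 153, 152, 151, 152, 152, 153, 153, 154]
```

Call:
servo_tool:
  deltas:
    - [[0,0,20],0]
    - [[0,0,15],0]
    - [[0,0,9],0]
    - [[0,0,4],0]
    - [[0,0,0],0]

```text
t: 56.2
tcp_pos: [462.2, 126.5, 102.0]
tool_rot: [0.0, 1.0, -0.0, 0.0]
force: [-0.3, -0.1, -1.8]
finger_gap: 25.0
```

Call:
servo_tool:
  deltas:
    - [[0,0,2],0]
    - [[0,0,1.5],0]
    - [[0,0,0.7],0]
    - [[0,0,0],0]

```text
t: 56.7
tcp_pos: [462.0, 126.4, 97.6]
tool_rot: [0.0, 1.0, -0.0, 0.0]
force: [0.3, 0.5, -1.9]
finger_gap: 24.6
```

Call:
servo_tool:
  deltas:
    - [[0,0,0.7],0]
    - [[0,0,0.6],0]
    - [[0,0,0],0]

```text
t: 57.08
tcp_pos: [462.1, 126.4, 97.4]
tool_rot: [-0.0, 1.0, -0.0, 0.0]
force: [-3.5, -1.4, 8.1]
finger_gap: 24.8
```

Call:
servo_tool:
  deltas:
    - [[0,0,0],0]
    - [[0,0,0],0]
    - [[0,0,0],0]
    - [[0,0,-15],0]
    - [[0,0,-60],0]
  fingers: 0.3

```text
t: 57.7
tcp_pos: [459.8, 125.8, 169.2]
tool_rot: [0.001, 1.0, -0.0, -0.004]
force: [1.2, -0.1, 0.6]
finger_gap: 59.7
```

Call:
servo_tool:
  deltas:
    - [[26,-35,-20],0]
    - [[27,-47,0],0]
    - [[27,-47,0],0]
    - [[26,-47,20],0]
    - [[26,-47,40],0]

```text
t: 58.32
tcp_pos: [594.2, 348.6, 134.7]
tool_rot: [-0.001, 1.0, 0.0, 0.002]
force: [-0.6, -1.0, -0.4]
finger_gap: 59.7
```

Call:
servo_tool:
  deltas:
    - [[0,0,50],0]
    - [[0,0,0],0]
    - [[0,0,0],0]

```text
t: 58.7
tcp_pos: [593.2, 346.3, 85.6]
tool_rot: [-0.0, 1.0, -0.0, 0.001]
force: [0.8, 0.1, 1.3]
finger_gap: 59.9
```

```bash
python3 - <<'E'
from h import *
t=capture("top");s=capture("scene")
for P in((448.5,-128,131),(462,127,111)):
    a,n=knob(s,proj(s,P)[0],9,45);b,m=knob(t,proj(t,P)[0],9,60);print(a.round(1),n,b.round(1),m,tri(s,a,t,b),onz(t,b,P[2]))
E
python3 jars.py; python3 base.py 628 32 20
```

```text
[289.4 230.5] 85 [328.4 256.8] 68 (array([ 448.4, -129.4,  128.1]), np.float64(0.8)) [ 448.7 -129.1  131. ]
[340.2 178.3] 86 [232.9 254.3] 83 (array([461.4, 125.5, 112.2]), np.float64(1.6)) [462.1 126.2 111. ]
short [269. 195.] [627.7  31.5  65. ]
mid [235.5 254.5] [462.4 123.9  85. ]
tall none
orig (np.int64(376), np.int64(242)) [151, 153, 152, 153, 152, 153, 151, 131, 86, 49, 46, 44, 47, 53, 66, 80, 94, 106, 112, 115, 115, 114, 116, 116, 117, 115, 114, 114, 116, 115, 113, 113, 113, 111, 104, 94, 77, 60, 49, 69, 112, 147, 152, 152, 154, 153, 151, 153, 152]
now (np.int64(376), np.int64(242)) [152, 151, 150, 151, 150, 152, 149, 131, 85, 48, 43, 43, 46, 54, 70, 90, 106, 112, 113, 115, 114, 112, 114, 116, 115, 115, 115, 115, 114, 115, 114, 114, 113, 111, 107, 95, 75, 59, 47, 67, 110, 145, 150, 150, 152, 151, 151, 151, 150]
```

Call:
servo_tool:
  deltas:
    - [[0.8,-4,22],0]
    - [[0,0,22],0]
    - [[0,0,11],0]
    - [[0,0,5.5],0]
    - [[0,0,0],0]

```text
t: 59.58
tcp_pos: [593.4, 350.3, 23.8]
tool_rot: [-0.0, 1.0, -0.0, 0.0]
force: [0.4, 1.0, 0.9]
finger_gap: 59.7
```

Call:
servo_tool:
  deltas:
    - [[0,0,0],0]
    - [[0,0,0],0]
    - [[0,0,0],0]
    - [[0,0,0],0]
  fingers: 1

```text
t: 60.08
tcp_pos: [593.6, 350.5, 24.3]
tool_rot: [-0.0, 1.0, -0.0, 0.001]
force: [0.3, -0.4, 4.6]
finger_gap: 24.8
```

Call:
servo_tool:
  deltas:
    - [[0,0,-15],0]
    - [[0,0,-45],0]
    - [[0,0,-55],0]
    - [[0,0,-50],0]
    - [[0,0,0],0]

```text
t: 60.7
tcp_pos: [595.2, 351.5, 194.5]
tool_rot: [-0.003, 1.0, -0.0, 0.005]
force: [-0.1, -0.8, -1.7]
finger_gap: 24.7
```

Call:
servo_tool:
  deltas:
    - [[5,40,0],0]
    - [[6,55,0],0]
    - [[6,58,0],0]
    - [[6,58,0],0]
    - [[6,58,0],0]

```text
t: 61.32
tcp_pos: [621.1, 79.4, 187.2]
tool_rot: [0.0, 1.0, 0.0, -0.001]
force: [0.9, -0.5, -1.6]
finger_gap: 25.0
```

Call:
servo_tool:
  deltas:
    - [[5,49,20],0]
    - [[0,0,30],0]
    - [[0,0,15],0]
    - [[0,0,0],0]
    - [[0,0,0],0]

```text
t: 61.95
tcp_pos: [627.7, 33.1, 124.3]
tool_rot: [0.0, 1.0, 0.001, 0.001]
force: [-1.5, 0.0, -0.4]
finger_gap: 24.5
```

```bash
python3 base.py 628 32 20; python3 - <<'E'
from h import *
s=capture("scene");t=capture("top")
for P in((462,127,111),):
    a,n=knob(s,proj(s,P)[0],9,45);b,m=knob(t,proj(t,P)[0],9,60);print(a.round(1),n,b.round(1),m,tri(s,a,t,b),onz(t,b,P[2]))
E
```

```text
orig (np.int64(376), np.int64(242)) [151, 153, 152, 153, 152, 153, 151, 131, 86, 49, 46, 44, 47, 53, 66, 80, 94, 106, 112, 115, 115, 114, 116, 116, 117, 115, 114, 114, 116, 115, 113, 113, 113, 111, 104, 94, 77, 60, 49, 69, 112, 147, 152, 152, 154, 153, 151, 153, 152]
now (np.int64(376), np.int64(242)) [158, 158, 158, 159, 158, 159, 156, 133, 85, 50, 48, 46, 47, 51, 59, 65, 71, 73, 74, 74, 74, 72, 74, 75, 74, 78, 74, 74, 75, 72, 73, 75, 74, 73, 72, 65, 56, 53, 49, 71, 116, 152, 158, 158, 157, 159, 157, 158, 158]Traceback (most recent call last):
  File "<stdin>", line 4, in <module>
  File "h.py", line 18, in knob
    k=min(range(1,n),key=lambda i:np.hypot(*(ce[i]-r))+(0 if 20<st[i,4]<160 else 99)); return ce[k]+[u-r,v-r],st[k,4]
ValueError: min() iterable argument is empty
```

Call:
servo_tool:
  deltas:
    - [[0.3,0.7,20],0]
    - [[0,0,13],0]
    - [[0,0,7],0]
    - [[0,0,2],0]
    - [[0,0,0],0]

```text
t: 62.72
tcp_pos: [627.7, 31.6, 81.8]
tool_rot: [0.0, 1.0, -0.0, 0.0]
force: [0.9, 0.4, -0.2]
finger_gap: 24.8
```

Call:
servo_tool:
  deltas:
    - [[0,0,0],0]

```text
t: 62.85
tcp_pos: [627.8, 31.6, 82.0]
tool_rot: [0.0, 1.0, -0.0, 0.001]
force: [1.0, -0.3, -1.1]
finger_gap: 24.5
```

Call:
servo_tool:
  deltas:
    - [[0,0,2.5],0]
    - [[0,0,1.5],0]
    - [[0,0,0.8],0]
    - [[0,0,0],0]

```text
t: 63.35
tcp_pos: [627.4, 31.5, 76.6]
tool_rot: [0.0, 1.0, -0.0, -0.0]
force: [-0.4, 0.2, -1.5]
finger_gap: 24.7
```

Call:
servo_tool:
  deltas:
    - [[0,0,0.6],0]
    - [[0,0,0.5],0]
    - [[0,0,0],0]

```text
t: 63.72
tcp_pos: [627.5, 31.5, 76.3]
tool_rot: [0.0, 1.0, -0.0, 0.0]
force: [-2.7, -0.3, 6.4]
finger_gap: 25.0
```

Call:
servo_tool:
  deltas:
    - [[0,0,0],0]
    - [[0,0,0],0]
    - [[0,0,0],0]
    - [[0,0,-15],0]
    - [[0,0,-60],0]
  fingers: 0.3

```text
t: 64.35
tcp_pos: [625.2, 31.5, 148.5]
tool_rot: [0.0, 1.0, -0.0, -0.004]
force: [1.8, -0.3, 0.3]
finger_gap: 59.9
```

Call:
servo_tool:
  deltas:
    - [[0,-20,-60],0]
    - [[-20,-50,-30],0]
    - [[-20,-55,0],0]
    - [[-20,-55,0],0]
    - [[-20,-55,0],0]

```text
t: 64.97
tcp_pos: [546.8, 268.0, 241.3]
tool_rot: [-0.0, 1.0, -0.0, 0.001]
force: [0.3, -0.1, -0.1]
finger_gap: 59.6
```

Call:
servo_tool:
  deltas:
    - [[-20,-50,0],0]
    - [[-20,-50,0],0]
    - [[0,0,0],0]
    - [[0,0,0],0]

```text
t: 65.47
tcp_pos: [507.6, 366.1, 240.6]
tool_rot: [0.0, 1.0, 0.0, 0.001]
force: [0.3, -1.3, 0.4]
finger_gap: 59.7
```

```bash
python3 - <<'E'
from h import *
t=capture("top");s=capture("scene")
o=cv2.imread("pics/scene0.png");ot=cv2.imread("pics/top0.png")
for n,P in(("tall",(448.5,-128,131)),("mid",(462,127,111)),("short",(628,32,91))):
    try:
        a,_=knob(s,proj(s,P)[0],9,45);b,m=knob(t,proj(t,P)[0],9,60);print(n,a.round(1),b.round(1),tri(s,a,t,b),onz(t,b,P[2]))
    except Exception as e: print(n,e)
a=cv2.resize(s["img"][150:340,230:420],(400,400),interpolation=cv2.INTER_CUBIC);a0=cv2.resize(o[150:340,230:420],(400,400),interpolation=cv2.INTER_CUBIC)
b=cv2.resize(t["img"][130:310,190:520],(366,200));b0=cv2.resize(ot[130:310,190:520],(366,200))
cv2.imwrite("pics/end.png",np.vstack([np.hstack([a,a0]),np.hstack([b,b0,np.zeros((200,68,3),np.uint8)])]))
E
```

```text
tall [289.4 230.5] [328.4 256.7] (array([ 448.6, -129.4,  128.3]), np.float64(0.9)) [ 448.9 -129.1  131. ]
mid [339.4 177.4] [232.9 254.2] (array([460.6, 123.8, 117.2]), np.float64(3.6)) [462.3 126.1 111. ]
short [376.4 226.4] [268.1 193.6] (array([627.1,  30.9,  88.3]), np.float64(1.6)) [627.3  31.1  91. ]
```

View pics/end.png

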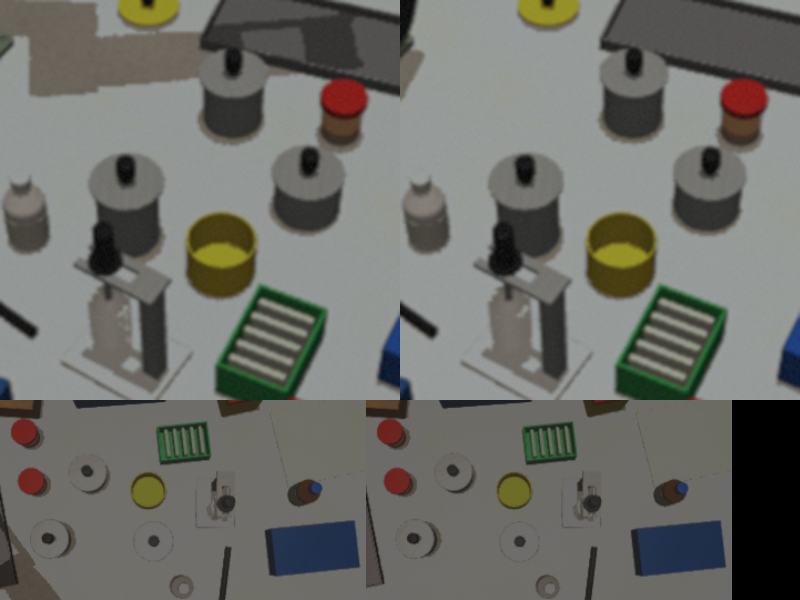

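The end picture (left, with the start on the right) shows all three covers seated flat, the brush hanging and the tray empty. Jars and bystanders stand where they were. The mid knob's odd height comes from the tray's shadow merging with its dark blob.

```bash
python3 -c "
from h import *
print(manip.close_job())"
```

```text
the job is handed in; nothing more can be done
None
```

The job is handed in at about 65 s of robot time.

**What I did:** I laid all three covers flat in the tray. I scrubbed the short, then the mid, then the tall jar, each down to the floor, up to about the rim and down again. I then hung the brush back on its fork and put each cover back on its own jar.

**Last checks:**
- **Covers:** they show level in the final picture. By camera the tall and short knobs are within about 2 mm of their starting place and height. I felt all three covers touch down on their rims.
- **Brush, jars and bystanders:** the brush hangs in the fork as before. The jars and bystanders in view match the first pictures, and I noticed no jar being knocked.

**Checks that disagreed or were weak:**
- **Mid cover height:** the two-view reading came out about 9 mm too high (117 mm against 108 mm, with a 3.6 mm mismatch between the views). I put this down to the tray's shadow merging with the dark knob in the scene view. The top view and the final picture show it seated.
- **Tall jar, and second stroke in the mid jar:** I felt no floor contact on either tall-jar down-stroke, nor on the second down-stroke in the mid jar. The tool was at or just below the contact height felt in the other strokes, so the tip was probably within about 1 mm of the floor. The brush may have slipped up by about 1 mm in the grip.

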